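# Close down the reagent racks for the night

## Robot

A 6-joint arm with a two-finger parallel gripper is mounted at the origin on the work surface. World frame = base frame: x ahead of the robot, y to its left, z up, the work surface at z = 0. Lengths are in m, angles in degrees, forces in N, time in s.
With the tool pointing down it reaches from about 0.325 to 0.875 m from the base axis. Payload 4.4 kg.
Tool frame: the origin (TCP) lies at the very end of the fingers, on their centre line; the grasp point (between the pads) lies env.grip_point_offset behind it (env.grip_point_offset is the distance from the TCP to the grasp point, in m); z points along the fingers, y is the line along which they close (so a half turn about z gives the same grasp; the last joint's range is limited). The gripper opens to 85 mm and grips with 20 to 120 N. Pads are 22 mm wide; open, the fingers measure 114 mm over their backs; the gripper's body (76 mm by 85 mm) begins 54 mm behind the grasp point. The pads swing forward as they close: fully open they stand 13 mm farther back than shut.
Start: joints at [62.08, 11.837, 88.321, -0, 79.842, -8.623], TCP at [0.19, 0.543, 0.231] pointing down, gripper open.
Joint ranges: [-156.59, 156.59], [-49.26, 127.26], [12.9, 141.05], [-63.56, 243.56], [4.71, 150.69], [-161.64, 161.64]. Speed limits (degrees/s): [159.86, 159.86, 180, 180, 180, 180].

## Interface

Orientations are given as a 3x3 rotation matrix whose columns are the frame's x, y, z axes.
In Python, from cell import env gives the robot as it stands.
- The arm moves only by the tool drive_tool, never from a script. Its argument "plan" is a list of rows, each a list of 7 numbers: the shift along the tool's x, y, z in cm, then the turn, a rotation vector about the tool's x, y, z in degrees, then the closure, from -1 (fully open) to 1 (shut), so that 0 is half open. In form: [[tx, ty, tz, ax, ay, az, hand], ...]. A call has 1 to 5 rows; each row shifts and turns the commanded pose from where the row before left it, along the tool's axes as they then stand; what a row does not reach is not made up. A row lasts 1/10 s, in which the tool goes at most 50 mm and 8.59 degrees, less where a joint would pass 70% of its speed; a pose out of reach is approached as far as the arm can. A call is refused whole if a number of a shift passes 5 or a number of a turn 8.59, either way. A call with a gripper value outside its range is refused whole. The fingers move at their own pace and stop on an object; the grip force is fixed at half the most. Time passes only in rows, so rows that do not move let the fingers close. It gives the time, the measured TCP pose, the force, the opening and the grip force at its end, in the units of the state.
- env.get_obs(): the state, without advancing time (a new reading comes with each control period).
- env.read_camera(name): name is "side" or "top" or "wrist"; returns (picture, depth): 400x640x3 uint8, red, green, blue; 400x640 float32, m along the optical axis (not along the pixel's ray), 0 where there is no reading.
- env.camera_info(name): a dict with "intrinsics" (3x3 intrinsics, pixels), "rvec" (rotation vector, rad) and "tvec" (3), from world to camera coordinates, as OpenCV has them. Camera axes: x right, y down, z forward; pixel columns grow to the right and rows downward; lengths in m; the calibration is good to about 2 mm. A picture is of the moment at which its call begins: read the wrist's pose just before it. camera_info takes no time and is no camera call; for the wrist camera it gives the pose at the moment of the call.
- env.close_job(): hands the job in; it is judged then, once.
The state is a dict: "t": time; "joint_positions": joint angles; "joint_velocities": joint speeds; "effort": joint torques, N m; "tool_pos": TCP position; "ee_rot": TCP orientation; "contact_force": force on the tool from outside, world axes, zero at the start; "moment": the same for the moment, N m; "grip_width": finger opening in m; "finger_force": force on a finger pad.
Only numpy, scipy, OpenCV 4.12 (cv2) and the standard library are available. Lean on these libraries where they do the work, as an engineer would, in place of code of your own. Each camera call takes 0.05 s, during which the arm holds its last target. There are 200 camera calls.

## Task

Slide the tray's locking bar open, let every reagent rack from the bench down over the two pins of a bay until it lies flat on the tray, and slide the bar fully shut over their ends. Then take the sprung hand roller and, pressing steadily and gently (the glass vials crack at 25 N), roll it along each rack until all its stoppers are pushed fully home. Finally stand the roller back in its cradle; leave the bottle and the boxes around the work where they are.

Things in the scene. Friction and masses are not known exactly. Their poses are not given: they have to be found in the camera images.
- rack_a: reagent rack, 0.5 kg (2 or 3 alike are present, an absent one reads None): aluminium foot plate 190 x 40 x 8 mm with a 10 mm round hole at x = +-84 mm; on it a black block 148 x 40 mm, top 44 mm up, to be gripped across its 40 mm; four amber vials in a row (x = -51, -17, 17, 51 mm) with white stoppers. Origin: centre of underside; x along the length, z up
- rack_b: second reagent rack, the same as rack_a. The highest point of a rack is its stopper tops: 64 mm above its underside when home, up to 69 mm when not. A rack may be set in a bay either way round
- rack_c: third reagent rack, the same as rack_a
- rack_a_s1 (a joint): how far the stopper (27 mm round) at x = -51 mm of rack_a is pushed in, m: 0 to 0.002 at the start, 0.005 fully home. A tight fit: takes about 7 N, stays where it is left
- rack_a_s2 (a joint): how far the stopper (27 mm round) at x = -17 mm of rack_a is pushed in, m: 0 to 0.002 at the start, 0.005 fully home. A tight fit: takes about 7 N, stays where it is left
- rack_a_s3 (a joint): how far the stopper (27 mm round) at x = 17 mm of rack_a is pushed in, m: 0 to 0.002 at the start, 0.005 fully home. A tight fit: takes about 7 N, stays where it is left
- rack_a_s4 (a joint): how far the stopper (27 mm round) at x = 51 mm of rack_a is pushed in, m: 0 to 0.002 at the start, 0.005 fully home. A tight fit: takes about 7 N, stays where it is left
- rack_b_s1 (a joint): how far the stopper (27 mm round) at x = -51 mm of rack_b is pushed in, m: 0 to 0.002 at the start, 0.005 fully home. A tight fit: takes about 7 N, stays where it is left
- rack_b_s2 (a joint): how far the stopper (27 mm round) at x = -17 mm of rack_b is pushed in, m: 0 to 0.002 at the start, 0.005 fully home. A tight fit: takes about 7 N, stays where it is left
- rack_b_s3 (a joint): how far the stopper (27 mm round) at x = 17 mm of rack_b is pushed in, m: 0 to 0.002 at the start, 0.005 fully home. A tight fit: takes about 7 N, stays where it is left
- rack_b_s4 (a joint): how far the stopper (27 mm round) at x = 51 mm of rack_b is pushed in, m: 0 to 0.002 at the start, 0.005 fully home. A tight fit: takes about 7 N, stays where it is left
- rack_c_s1 (a joint): how far the stopper (27 mm round) at x = -51 mm of rack_c is pushed in, m: 0 to 0.002 at the start, 0.005 fully home. A tight fit: takes about 7 N, stays where it is left
- rack_c_s2 (a joint): how far the stopper (27 mm round) at x = -17 mm of rack_c is pushed in, m: 0 to 0.002 at the start, 0.005 fully home. A tight fit: takes about 7 N, stays where it is left
- rack_c_s3 (a joint): how far the stopper (27 mm round) at x = 17 mm of rack_c is pushed in, m: 0 to 0.002 at the start, 0.005 fully home. A tight fit: takes about 7 N, stays where it is left
- rack_c_s4 (a joint): how far the stopper (27 mm round) at x = 51 mm of rack_c is pushed in, m: 0 to 0.002 at the start, 0.005 fully home. A tight fit: takes about 7 N, stays where it is left
- tray: fixed flat aluminium tray 245 (x) x 240 (y) mm, top face 12 mm above its underside (the bench). Three bays at y = -80, 0, +80 mm, racks lying along x; each has two tapered steel pins 12 mm high: round, 8 mm thick, at x = -84 mm; diamond, 8 mm across y and 4 along x, at x = +84 mm. Origin: centre of underside; a seated rack's origin is at (0, bay y, 12 mm)
- lock_bar (a joint): locking bar sliding along y on the tray's far (+x) edge, m: 0 open, 0.030 shut, about 3 N to move. It grows as the bar moves towards the tray's -y; starts more or less shut. It has three 14 mm wide hooks: shut, each lies above the middle of a rack's foot-plate end and bars the way in; open, they stand between the bays
- lock_tab (a point): centre of the bar's upright black tab, 20 (x) x 12 (y) x 34 (z) mm, at x = 113 mm, 43 mm above the tray's underside, y = +15 mm when open and -15 mm when shut; its axes are the tray's. To be pinched from above across its 12 mm
- roller: sprung hand roller, 0.36 kg, 96 mm high, upright in its cradle: rubber wheel 36 mm diameter, 36 mm wide, between two cheeks (40 x 6 mm at y = +-28 mm, feet 6 mm up); above it on springs a black handle bar 24 (x) x 86 (y) x 30 (z) mm, centred 81 mm up, to be pinched across its 24 mm. Origin: lowest point of the wheel; x rolling direction, y axle, z up
- roller_spring (a joint): how far the roller's handle is pushed down towards its wheel, m: 0 free, 0.012 at the hard stop. The wheel then presses with about 2 N plus 2 N per mm, plus the roller's weight
- cradle: fixed grey rest for the roller, 76 x 100 mm, 26 mm high: the feet of the roller's cheeks stand on two rails 18 mm up, between lips 8 mm higher, with 5 mm play all round. Origin: centre of underside; a parked roller has its origin 12 mm above it and its axle along the cradle's y, either way round
- wash_bottle: bystander: white conical wash bottle, 80 mm across, 160 mm high, origin at the centre of its underside
- tip_box: bystander: grey and white pipette tip box 85 x 122 x 67 mm, origin at the centre of its underside
- film_box: bystander: white carton with a green band 90 x 110 x 60 mm, origin at the centre of its underside

How it is judged:
By the outcome, as a careful person would: the job done as asked, in the order asked, and still so for the second after the job is handed in, with the robot touching nothing.
Of rack_a, rack_b, rack_c only 2 to 3 are there at a start; the rules pass over those that are not, and their reading is None.
At some moment in a run one of rack_a, rack_b, rack_c may be knocked a few centimetres aside while the robot is not near it.
It also fails if it takes over 210 s, if anything falls off the work surface, if the arm or the gripper's body presses on something with over 40 N, if the wrist force passes 120 N, or if a joint passes its speed limit or range.

## Working session

There is one attempt and no reset: what is moved stays moved. The work goes in short steps, Python scripts to look and compute and a tool call to move; the robot and the scene stay as the last step left them, time stands still between calls to the robot, and variables do not carry over. Pictures are saved under pics/ and viewed, at most 14 in all, crops included, and the job is handed in when it is done.

Besides the shell and the picture viewer there is one more tool, called after "Emit:" by a JSON object that holds its "fn" and its "kwargs". drive_tool: Moves the arm, as the interface text tells. Its arguments: {"type":"object","properties":{"plan":{"type":"array"}},"required":["plan"]}

```bash
ls; mkdir -p pics; cat > h.py <<'E'
from cell import env
import numpy as np, cv2
def cam(n):
    i=env.camera_info(n); R=cv2.Rodrigues(np.array(i["rvec"],float))[0]; return np.array(i["intrinsics"]),R,np.array(i["tvec"],float).ravel()
def cloud(n):
    K,R,t=cam(n); p,d=env.read_camera(n)
    v,u=np.mgrid[:400,:640]; P=np.stack([(u-K[0,2])/K[0,0]*d,(v-K[1,2])/K[1,1]*d,d],-1)
    return p,d,(P-t)@R
def save(n,p): cv2.imwrite("pics/%s.png"%n,p[...,::-1])
E
python3 - <<'E'
from h import *
o=env.get_obs(); print(o['t'],o['tool_pos'],o['ee_rot'],o['contact_force'],o['grip_width'],env.grip_point_offset)
ps=[]
for n in("top","side"):
    p,d,W=cloud(n); save(n+"0",p); np.savez("%s0.npz"%n,p=p,W=W,d=d); K,R,t=cam(n); print(n,K[0,0],-R.T@t, R[2])
K,R,t=cam("wrist"); print(-R.T@t,R)
E
```

```text
pics
0.0 [0.18966312 0.54199418 0.23010015] [[-9.43817900e-01  3.30464207e-01 -1.08571373e-03]
 [ 3.30465820e-01  9.43815660e-01 -2.08360157e-03]
 [ 3.36157880e-04 -2.32533173e-03 -9.99997240e-01]] [-0.12137044 -0.75353964 -0.86495617] 0.08579164556201485 0.0187
top 367.80373988029237 [0.29514174 0.04604727 1.30960124] [ 0.17725665 -0.02714565 -0.98379022]
side 455.26675120009094 [ 0.29426958 -1.15548191  1.02031455] [ 0.15052829  0.76237031 -0.62939077]
[0.11839776 0.56744916 0.3725023 ] [[ 0.33113298  0.94358232 -0.00183246]
 [ 0.90103758 -0.31562491  0.29751   ]
 [ 0.28014681 -0.10016649 -0.95471694]]
```

```bash
sleep 8; ls pics
```

```text
side0.png
top0.png
```

View pics/top0.png

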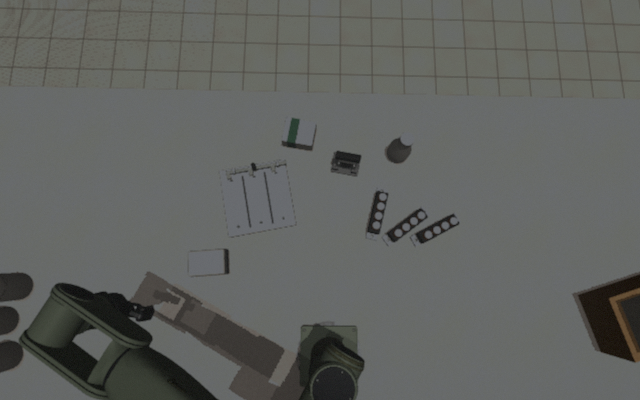

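View pics/side0.png

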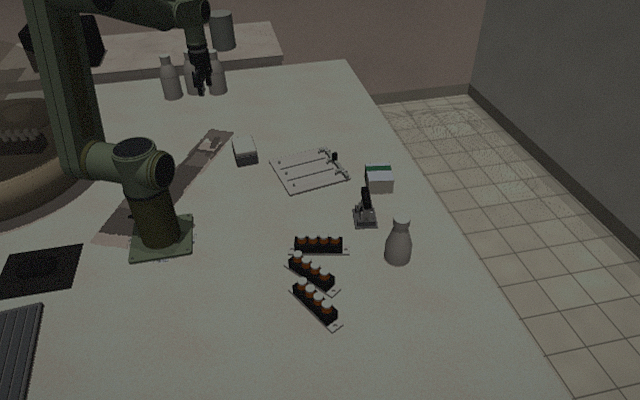

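Top view: three racks at about (377,214), (406,226), (436,229); tray at (258,198) with tab at (254,168); roller at (346,163); bottle (399,150); film box (300,132); tip box (208,262). The side view shows the same. Now I'll measure roughly.

```bash
python3 - <<'E'
from h import *
z=np.load("top0.npz"); p,W=z['p'],z['W']
for (u,v) in [(258,198),(254,168),(346,163),(399,150),(300,132),(208,262),(260,260),(320,230)]:
    print((u,v),W[v,u].round(4),p[v,u])
# above bench
H=W[...,2]; m=((H>0.008)&(H<0.2)&(W[...,0]>0.2)&(W[...,0]<1.0)&(abs(W[...,1])<0.6)).astype(np.uint8)
n,l,s,c=cv2.connectedComponentsWithStats(m)
for i in range(1,n):
    if s[i,4]>60:
        P=W[l==i]; r=cv2.minAreaRect(P[:,:2].astype(np.float32)*1000)
        print(s[i],c[i].round(),[np.round(a,1) for a in r],np.percentile(P[:,2],[5,50,95]).round(3))
# stoppers white
g=p.min(-1)
m=((H>0.05)&(H<0.09)&(g>90)).astype(np.uint8); n,l,s,c=cv2.connectedComponentsWithStats(m)
for i in range(1,n):
    if 10<s[i,4]<400: print('st',s[i,4],c[i].round(1),W[l==i].mean(0).round(4))
E
```

```text
(258, 198) [0.5299 0.2567 0.0122] [105 108 112]
(254, 168) [0.629  0.268  0.0541] [30 29 31]
(346, 163) [ 0.6507 -0.0547  0.057 ] [34 35 34]
(399, 150) [ 0.6873 -0.2343  0.1002] [55 55 52]
(300, 132) [0.7621 0.1094 0.0594] [105 107 111]
(208, 262) [0.3035 0.4036 0.0675] [104 107 111]
(260, 260) [ 0.312   0.2439 -0.0046] [105 107 106]
(320, 230) [0.4186 0.0344 0.0011] [105 108 106]
[282 118  35  33 896] [299. 134.] [array([763.7, 112.9]), array([110.2,  94.4]), np.float64(80.0)] [0.023 0.059 0.064]
[387 132  28  31 574] [401. 148.] [array([ 699.2, -245.9]), array([78.5, 62.8]), np.float64(67.3)] [0.021 0.095 0.161]
[333 151  29  24 422] [347. 161.] [array([658.8, -59.6]), array([93.3, 58.5]), np.float64(78.8)] [0.012 0.083 0.111]
[ 220  160   77   78 4257] [257. 198.] [array([532. , 258.2]), array([245.3, 243.3]), np.float64(11.1)] [0.009 0.012 0.025]
[367 189  22  51 569] [378. 213.] [array([ 478.8, -168.8]), array([ 40.7, 188.4]), np.float64(76.5)] [0.01  0.045 0.069]
[385 207  44  39 541] [407. 225.] [array([ 435.1, -271.8]), array([ 40.1, 188.8]), np.float64(36.7)] [0.012 0.046 0.
[... 188 characters left out ...]
 array([ 84.5, 122.8]), np.float64(4.6)] [0.038 0.066 0.071]
st 103 [286.  128.8] [0.7732 0.1593 0.0596]
st 366 [305.4 132.2] [0.7616 0.09   0.0597]
st 32 [382.5 196.5] [ 0.5299 -0.1797  0.0673]
st 33 [380.4 205.8] [ 0.4975 -0.1717  0.0672]
st 35 [378.2 215.4] [ 0.4639 -0.1637  0.0669]
st 34 [421.1 214.8] [ 0.4676 -0.3117  0.0664]
st 33 [413.6 220.6] [ 0.4472 -0.2845  0.068 ]
st 33 [453.7 220.4] [ 0.4491 -0.4233  0.0677]
st 36 [376.  224.9] [ 0.4312 -0.1554  0.0678]
st 35 [445.  225.2] [ 0.4326 -0.393   0.0657]
st 33 [405.6 226.6] [ 0.4264 -0.2565  0.0674]
st 32 [436.5 229.5] [ 0.4173 -0.3624  0.0676]
st 36 [398.2 232.5] [ 0.406  -0.2303  0.0681]
st 35 [428.2 234.3] [ 0.401  -0.3332  0.0668]
```

```bash
cat >> h.py <<'E'
from scipy.spatial.transform import Rotation as Ro
def plan(*wps,hand=-1,step=4.0,p=None,R=None):
    """waypoints (x,y,z,psi): print rows from the measured pose"""
    o=env.get_obs()
    p=np.array(o['tool_pos']) if p is None else p; R=np.array(o['ee_rot']) if R is None else R
    for x,y,z,psi in wps:
        c,s=np.cos(np.radians(psi)),np.sin(np.radians(psi)); T=np.array([[c,s,0],[s,-c,0],[0,0,-1.]])
        d=np.array([x,y,z])-p; w=Ro.from_matrix(R.T@T).as_rotvec(degrees=True)
        n=int(max(1,np.ceil(np.linalg.norm(d*100)/step),np.ceil(np.linalg.norm(w)/8.2)))
        rows=[]; t=np.array([x,y,z])
        for k in range(n):
            tr=np.round(R.T@(t-p)*100/(n-k),2 if n-k==1 else 1); w=Ro.from_matrix(R.T@T).as_rotvec(degrees=True)/(n-k); w=np.round(w,1)
            rows.append([*map(float,tr),*map(float,w),hand]); p=p+R@tr/100; R=R@Ro.from_rotvec(w,degrees=True).as_matrix()
        print("wp",(x,y,z,psi)); 
        for k in range(0,n,5): print(str(rows[k:k+5]).replace(' ','').replace('-0.0,','0,').replace('.0,',','))
def st():
    o=env.get_obs(); R=o['ee_rot']
    print('t',round(o['t'],2),'p',np.round(o['tool_pos'],4),'psi',round(float(np.degrees(np.arctan2(R[1][0],R[0][0]))%360),2),'F',np.round(o['contact_force'],1),'w',round(o['grip_width'],4),round(float(o['finger_force']),1),'j6',np.round(o['joint_positions'],0)[[3,4,5]])
E
python3 -c "
from h import *
st(); plan((.54,.26,.25,191.1)); print(cam('wrist')[0])"
```

```text
t 0.1 p [0.1897 0.5421 0.2302] psi 160.7 F [ 0.6  0.2 -1.2] w 0.0858 0.0 j6 [-0. 80. -9.]
wp (0.54, 0.26, 0.25, 191.1)
[[-3.5,-1.3,-0.2,0,0,-2.5,-1],[-3.5,-1.4,-0.2,0,0,-2.5,-1],[-3.4,-1.6,-0.2,0,0,-2.5,-1],[-3.3,-1.7,-0.2,0,0,-2.5,-1],[-3.3,-1.8,-0.1,0,0,-2.5,-1]]
[[-3.2,-2,-0.2,0,0,-2.6,-1],[-3.1,-2.1,-0.1,0,0,-2.5,-1],[-3,-2.3,-0.2,0,0,-2.6,-1],[-2.9,-2.4,-0.1,0,0,-2.5,-1],[-2.8,-2.5,-0.2,0,0,-2.6,-1]]
[[-2.6,-2.6,-0.1,0,0,-2.5,-1],[-2.53,-2.77,-0.16,-0.1,-0.1,-2.6,-1]]
[[297.75565448   0.         321.17624711]
 [  0.         297.75565448 201.57360624]
 [  0.           0.           1.        ]]
```

Emit:
{"fn": "drive_tool", "kwargs": {"plan": [[-3.5, -1.3, -0.2, 0, 0, -2.5, -1], [-3.5, -1.4, -0.2, 0, 0, -2.5, -1], [-3.4, -1.6, -0.2, 0, 0, -2.5, -1], [-3.3, -1.7, -0.2, 0, 0, -2.5, -1], [-3.3, -1.8, -0.1, 0, 0, -2.5, -1]]}}

```text
t: 0.6
tool_pos: [0.3364, 0.4238, 0.24]
ee_rot: [[-0.993, 0.116, -0.001], [0.116, 0.993, -0.0], [0.0, -0.0, -1.0]]
contact_force: [-0.2, 0.1, 0.4]
grip_width: 0.0854
finger_force: 0.0
```

Emit:
{"fn": "drive_tool", "kwargs": {"plan": [[-3.2, -2, -0.2, 0, 0, -2.6, -1], [-3.1, -2.1, -0.1, 0, 0, -2.5, -1], [-3, -2.3, -0.2, 0, 0, -2.6, -1], [-2.9, -2.4, -0.1, 0, 0, -2.5, -1], [-2.8, -2.5, -0.2, 0, 0, -2.6, -1]]}}

```text
t: 1.1
tool_pos: [0.4832, 0.3061, 0.2476]
ee_rot: [[-0.994, -0.106, -0.001], [-0.106, 0.994, -0.0], [0.001, -0.0, -1.0]]
contact_force: [-0.4, 1.6, -0.9]
grip_width: 0.0854
finger_force: 0.0
```

Emit:
{"fn": "drive_tool", "kwargs": {"plan": [[-2.6, -2.6, -0.1, 0, 0, -2.5, -1], [-2.5, -2.8, -0.2, 0, 0, -2.6, -1], [0, 0, 0, 0, 0, 0, -0.2], [0, 0, 0, 0, 0, 0, -0.2], [0, 0, 0, 0, 0, 0, -0.2]]}}

```text
t: 1.6
tool_pos: [0.539, 0.2608, 0.2507]
ee_rot: [[-0.981, -0.193, -0.002], [-0.193, 0.981, 0.0], [0.002, 0.0, -1.0]]
contact_force: [0.3, 0.3, -0.1]
grip_width: 0.0511
finger_force: 0.0
```

```bash
python3 - <<'E'
from h import *
st(); p,d,W=cloud("wrist"); save("w1",p); np.savez("w1.npz",p=p,W=W,d=d); st()
E
```

```text
t 1.6 p [0.539  0.2608 0.2507] psi 191.13 F [ 0.3  0.3 -0.1] w 0.0511 0.0 j6 [  0.  83. -84.]
t 1.65 p [0.5389 0.261  0.2508] psi 191.17 F [ 0.  -0.5 -0.9] w 0.0511 0.0 j6 [  0.  83. -84.]
```

View pics/w1.png

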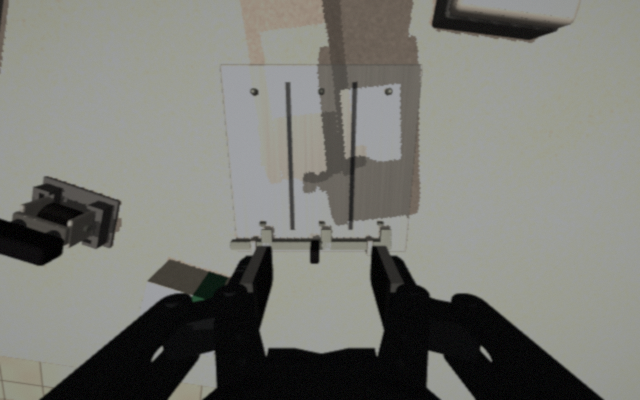

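Wrist view from above the tray: round pins at (254,91), (321,91), (389,91); hooks at (268,235), (325,235), (385,235); tab at (315,250), nearly shut.

```bash
cat >> h.py <<'E'
def ray(n,u,v,z,C=None):
    K,R,t=C or cam(n); c=-R.T@t; d=R.T@np.linalg.inv(K)@np.array([u,v,1.]); return c+d*(z-c[2])/d[2]
E
python3 - <<'E'
from h import *
z=np.load("w1.npz"); p,W=z['p'],z['W']; g=p.min(-1).astype(float); H=W[...,2]
for u,v in [(254,91),(321,91),(389,91),(263,223),(322,223),(380,223)]:
    s=np.s_[v-7:v+8,u-7:u+8]; m=(g[s]<np.median(g[s])-25); vv,uu=np.nonzero(m)
    print((u,v),m.sum(),uu.mean()+u-7,vv.mean()+v-7,ray("wrist",uu.mean()+u-7,vv.mean()+v-7,.020).round(4),H[s].max())
m=(H>0.05)&(H<.07)&(g<60); m[:,:290]=0;m[:,345:]=0;m[:230]=0;m[265:]=0
print('tab',m.sum(),W[m].mean(0),W[m].min(0),W[m].max(0))
m=(abs(H-.012)<.004);m[:60]=0;m[235:]=0;m[:,:215]=0;m[:,425:]=0
r=cv2.minAreaRect(W[m][:,:2].astype(np.float32)*1000);print(r,np.median(H[m]))
# edges left/right/near by tray-plane rays
E
```

```text
(254, 91) 57 254.19298245614033 91.47368421052632 [0.4606 0.1653 0.02  ] 0.39305319452062343
(321, 91) 29 321.1034482758621 91.17241379310344 [0.4451 0.2425 0.02  ] 0.39305319452062343
(389, 91) 63 387.73015873015873 90.28571428571429 [0.429  0.3192 0.02  ] 0.025191781792366436
(263, 223) 80 264.4625 225.75 [0.6267 0.2005 0.02  ] 0.02699361283628268
(322, 223) 78 323.65384615384613 225.92307692307693 [0.6116 0.2788 0.02  ] 0.39305319452062343
(380, 223) 70 380.9714285714286 223.52857142857144 [0.5934 0.3537 0.02  ] 0.39305319452062343
tab 123 [0.63674819 0.27135776 0.0578565 ] [0.62912627 0.2649175  0.0500037 ] [0.6469851  0.27742951 0.06039626]
((521.5079345703125, 257.5582580566406), (217.32041931152344, 240.26895141601562), 11.09117317199707) 0.011612193523863085
```

```bash
python3 - <<'E'
import cv2
a=cv2.imread('pics/w1.png')
b=[cv2.resize(a[205:265,225:425],None,fx=4,fy=4,interpolation=cv2.INTER_CUBIC),cv2.resize(a[60:120,225:425],None,fx=4,fy=4,interpolation=cv2.INTER_CUBIC)]
cv2.imwrite('pics/w1c.png',cv2.vconcat(b))
E
```

```text
(no output)
```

View pics/w1c.png

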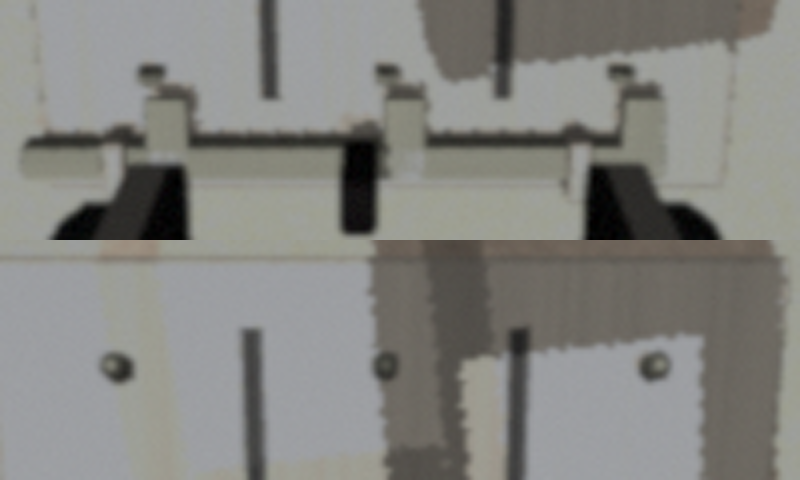

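```bash
cat >> h.py <<'E'
def fit(L,Wp):
    """2D rigid fit local->world: (x,y,angle)"""
    L=np.asarray(L,float);Wp=np.asarray(Wp,float)[:,:2]; a=L-L.mean(0);b=Wp-Wp.mean(0)
    th=np.arctan2((a[:,0]*b[:,1]-a[:,1]*b[:,0]).sum(),(a*b).sum()); R=np.array([[np.cos(th),-np.sin(th)],[np.sin(th),np.cos(th)]])
    c=Wp.mean(0)-R@L.mean(0); return c,np.degrees(th),(Wp-(L@R.T+c)).round(4)
E
python3 - <<'E'
from h import *
uv=[(254.3,92),(321.5,91.5),(388.75,91.5),(263,223.7),(321.8,223.7),(380.2,223)]
P=[ray("wrist",u,v,.018) for u,v in uv]
L=[(x,y) for x in(-.084,.084) for y in(-.08,0,.08)]
c,th,r=fit(L,P); print(c,th,r.tolist(), np.round(P,4).tolist())
R=np.array([[np.cos(np.radians(th)),-np.sin(np.radians(th))],[np.sin(np.radians(th)),np.cos(np.radians(th))]])
for y in(-.015,.015): print('tab',R@[.113,y]+c)
t=np.array([.642,.2705]);print('tab local',R.T@(np.array([.6367,.2714])-c))
x,y=R@[.113,-.013]+c; plan((x,y,.12,180+th),(x,y,.036,180+th),hand=-.4)
E
```

```text
[0.52742123 0.25935765] 11.28487703268101 [[0.0004, 0.0006], [0.0002, 0.0001], [0.0005, -0.0002], [-0.0004, 0.0006], [-0.0001, 0.0001], [-0.0006, -0.0012]] [[0.4611, 0.1651, 0.018], [0.4452, 0.243, 0.018], [0.4299, 0.3212, 0.018], [0.625, 0.1979, 0.018], [0.6097, 0.2759, 0.018], [0.5935, 0.353, 0.018]]
tab [0.64117183 0.26676032]
tab [0.63530121 0.29618031]
tab local [ 0.10952255 -0.00957495]
wp (np.float64(0.6407804575980094), np.float64(0.26872165695883315), 0.12, np.float64(191.284877032681))
[[-2,-0.2,2.6,0,0,0,-0.4],[-2,-0.3,2.6,0,0,0,-0.4],[-2.1,-0.2,2.6,0,0,0,-0.4],[-2,-0.3,2.6,0,0,-0.1,-0.4],[-2.06,-0.23,2.67,0,-0.1,0,-0.4]]
wp (np.float64(0.6407804575980094), np.float64(0.26872165695883315), 0.036, np.float64(191.284877032681))
[[0,0,2.8,0,0,0,-0.4],[0,0,2.8,0,0,0,-0.4],[0,0,2.8,0,0,0,-0.4]]
```

Emit:
{"fn": "drive_tool", "kwargs": {"plan": [[-2, -0.2, 2.6, 0, 0, 0, -0.4], [-2, -0.3, 2.6, 0, 0, 0, -0.4], [-2.1, -0.2, 2.6, 0, 0, 0, -0.4], [-2, -0.3, 2.6, 0, 0, -0.1, -0.4], [-2.1, 0, 2.7, 0, 0, 0, -0.4]]}}

```text
t: 2.15
tool_pos: [0.6418, 0.2714, 0.1195]
ee_rot: [[-0.981, -0.196, 0.0], [-0.196, 0.981, 0.0], [-0.0, 0.0, -1.0]]
contact_force: [-0.1, 1.3, -0.3]
grip_width: 0.0598
finger_force: 0.0
```

Emit:
{"fn": "drive_tool", "kwargs": {"plan": [[0, 0, 2.8, 0, 0, 0, -0.4], [0, 0, 2.8, 0, 0, 0, -0.4], [0, 0, 2.8, 0, 0, 0, -0.4], [0, 0, 0, 0, 0, 0, 0.5], [0, 0, 0, 0, 0, 0, 1]]}}

```text
t: 2.65
tool_pos: [0.6409, 0.271, 0.036]
ee_rot: [[-0.981, -0.196, -0.002], [-0.196, 0.981, -0.0], [0.002, -0.0, -1.0]]
contact_force: [-0.7, -0.8, 0.1]
grip_width: 0.0313
finger_force: 0.0
```

Emit:
{"fn": "drive_tool", "kwargs": {"plan": [[0, 0, 0, 0, 0, 0, 1], [0, 0, 0, 0, 0, 0, 1], [0, 0, 0, 0, 0, 0, 1], [0, 0, 0, 0, 0, 0, 1], [0, 0, 0, 0, 0, 0, 1]]}}

```text
t: 3.15
tool_pos: [0.6435, 0.2713, 0.0391]
ee_rot: [[-0.981, -0.194, 0.004], [-0.194, 0.981, 0.002], [-0.004, 0.001, -1.0]]
contact_force: [-2.1, 2.3, 7.2]
grip_width: 0.0105
finger_force: 60.0
```

```bash
cat >> h.py <<'E'
TC=np.array([0.52742,0.25936]);TH=11.285
_c,_s=np.cos(np.radians(TH)),np.sin(np.radians(TH));TR=np.array([[_c,-_s],[_s,_c]])
def loc(p): return TR.T@(np.array(p)[:2]-TC)
def wor(x,y): return TR@[x,y]+TC
E
python3 -c "
from h import *
st(); print(loc(env.get_obs()['tool_pos']))"
```

```text
t 3.15 p [0.6435 0.2713 0.0391] psi 191.21 F [-2.1  2.3  7.2] w 0.0105 60.0 j6 [  0.  66. -85.]
[ 0.11617857 -0.01098865]
```

Emit:
{"fn": "drive_tool", "kwargs": {"plan": [[0, 0.3, -0.2, 0, 0, 0, 1], [0, 0.5, 0, 0, 0, 0, 1], [0, 0.5, 0, 0, 0, 0, 1], [0, 0.5, 0, 0, 0, 0, 1], [0, 0.5, 0, 0, 0, 0, 1]]}}

```text
t: 3.65
tool_pos: [0.6392, 0.2927, 0.0392]
ee_rot: [[-0.981, -0.194, 0.003], [-0.194, 0.981, -0.0], [-0.003, -0.001, -1.0]]
contact_force: [4.7, -2.5, 1.5]
grip_width: 0.0105
finger_force: 59.5
```

Emit:
{"fn": "drive_tool", "kwargs": {"plan": [[0, 0.3, 0, 0, 0, 0, 1], [0, 0.1, 0, 0, 0, 0, 1], [0, 0, 0, 0, 0, 0, 1], [0, 0, 0, 0, 0, 0, -0.3], [0, 0, 0, 0, 0, 0, -0.3]]}}

```text
t: 4.15
tool_pos: [0.6354, 0.2972, 0.0376]
ee_rot: [[-0.981, -0.194, -0.003], [-0.194, 0.981, 0.0], [0.003, 0.001, -1.0]]
contact_force: [-0.7, -0.2, -0.4]
grip_width: 0.0392
finger_force: 0.0
```

Emit:
{"fn": "drive_tool", "kwargs": {"plan": [[0, 0, 0, 0, 0, 0, -0.3], [0, 0, 0, 0, 0, 0, -0.3], [0, 0, -2, 0, 0, 0, -0.3], [0, 0, -4, 0, 0, 0, -0.3], [0, 0, -4, 0, 0, 0, -0.3]]}}

```text
t: 4.65
tool_pos: [0.6353, 0.2965, 0.1377]
ee_rot: [[-0.981, -0.195, -0.004], [-0.195, 0.981, -0.001], [0.004, -0.0, -1.0]]
contact_force: [1.2, -0.2, -0.1]
grip_width: 0.0554
finger_force: 0.0
```

```bash
python3 -c "
from h import *
st(); print(loc(env.get_obs()['tool_pos'])); plan((.48,-.14,.25,166.2))"
```

```text
t 4.65 p [0.6353 0.2965 0.1377] psi 191.22 F [ 1.2 -0.2 -0.1] w 0.0554 0.0 j6 [  0.  76. -83.]
[0.11310971 0.01534566]
wp (0.48, -0.14, 0.25, 166.2)
[[2,-3.3,-0.9,0,0,2.1,-1],[1.9,-3.4,-0.9,0,0,2.1,-1],[1.7,-3.5,-0.9,0,0,2.1,-1],[1.6,-3.5,-0.9,0,0,2.1,-1],[1.5,-3.6,-0.9,0,0,2.1,-1]]
[[1.3,-3.6,-0.9,0,0,2.1,-1],[1.2,-3.7,-1,0,0,2.1,-1],[1.1,-3.7,-0.9,0,0,2.1,-1],[0.9,-3.7,-1,0,-0.1,2.1,-1],[0.8,-3.8,-0.9,0,0,2,-1]]
[[0.7,-3.8,-1,0,-0.1,2.1,-1],[0.52,-3.8,-0.94,-0.1,0,2,-1]]
```

Emit:
{"fn": "drive_tool", "kwargs": {"plan": [[2, -3.3, -0.9, 0, 0, 2.1, -1], [1.9, -3.4, -0.9, 0, 0, 2.1, -1], [1.7, -3.5, -0.9, 0, 0, 2.1, -1], [1.6, -3.5, -0.9, 0, 0, 2.1, -1], [1.5, -3.6, -0.9, 0, 0, 2.1, -1]]}}

```text
t: 5.15
tool_pos: [0.5705, 0.1131, 0.1836]
ee_rot: [[-1.0, -0.011, -0.0], [-0.011, 1.0, 0.0], [0.0, 0.0, -1.0]]
contact_force: [0.3, -0.4, 0.8]
grip_width: 0.0856
finger_force: 0.0
```

Emit:
{"fn": "drive_tool", "kwargs": {"plan": [[1.3, -3.6, -0.9, 0, 0, 2.1, -1], [1.2, -3.7, -1, 0, 0, 2.1, -1], [1.1, -3.7, -0.9, 0, 0, 2.1, -1], [0.9, -3.7, -1, 0, -0.1, 2.1, -1], [0.8, -3.8, -0.9, 0, 0, 2, -1]]}}

```text
t: 5.65
tool_pos: [0.5063, -0.0685, 0.2309]
ee_rot: [[-0.986, 0.169, 0.002], [0.169, 0.986, 0.0], [-0.002, 0.0, -1.0]]
contact_force: [0.9, -0.5, 0.3]
grip_width: 0.0855
finger_force: 0.0
```

Emit:
{"fn": "drive_tool", "kwargs": {"plan": [[0.7, -3.8, -1, 0, -0.1, 2.1, -1], [0.5, -3.8, -0.9, -0.1, 0, 2, -1], [0, 0, 0, 0, 0, 0, -1]]}}

```text
t: 5.95
tool_pos: [0.4807, -0.1439, 0.251]
ee_rot: [[-0.97, 0.244, 0.006], [0.244, 0.97, -0.002], [-0.006, -0.0, -1.0]]
contact_force: [-0.2, -0.2, 0.5]
grip_width: 0.0856
finger_force: 0.0
```

```bash
cat >> h.py <<'E'
def stoppers(name,lo=.055,hi=.075,th=110):
    """stopper tops: contour centres, cast on their own depth height"""
    C=cam(name); p,d,W=cloud(name); H=W[...,2]; m=((H>lo)&(H<hi)&(p.min(-1)>th)).astype(np.uint8)
    m=cv2.morphologyEx(m,cv2.MORPH_OPEN,np.ones((3,3))); n,l,s,c=cv2.connectedComponentsWithStats(m); out=[]
    for i in range(1,n):
        if s[i,4]>25: out.append((*ray(name,*c[i],float(np.median(H[l==i])),C),s[i,4],*c[i]))
    return p,d,W,np.array(out)
E
python3 - <<'E'
from h import *
st(); p,d,W,o=stoppers("wrist"); save("w2",p); np.savez("w2.npz",p=p,W=W,d=d); print(np.round(o,4))
E
```

```text
t 5.95 p [ 0.4807 -0.1439  0.251 ] psi 165.87 F [-0.2 -0.2  0.5] w 0.0856 0.0 j6 [   0.   81. -102.]
[[ 4.080000e-01 -2.316000e-01  6.840000e-02  4.680000e+02  2.247030e+02
   1.337885e+02]
 [ 4.328000e-01 -1.573000e-01  6.790000e-02  4.550000e+02  2.981846e+02
   1.393121e+02]
 [ 4.029000e-01 -3.342000e-01  6.760000e-02  4.440000e+02  1.342590e+02
   1.526351e+02]
 [ 4.283000e-01 -2.585000e-01  6.770000e-02  4.320000e+02  2.079352e+02
   1.582407e+02]
 [ 4.572000e-01 -1.632000e-01  6.660000e-02  8.200000e+01  2.990122e+02
   1.622927e+02]
 [ 4.188000e-01 -3.643000e-01  6.780000e-02  4.110000e+02  1.152530e+02
   1.731655e+02]
 [ 4.487000e-01 -2.856000e-01  6.790000e-02  4.000000e+02  1.916325e+02
   1.817150e+02]
 [ 4.347000e-01 -3.943000e-01  6.640000e-02  3.860000e+02  9.818390e+01
   1.925933e+02]
 [ 4.989000e-01 -1.731000e-01  6.770000e-02  3.780000e+02  3.003254e+02
   1.996323e+02]
 [ 4.691000e-01 -3.129000e-01  6.670000e-02  3.700000e+02  1.765027e+02
   2.038000e+02]
 [ 4.509000e-01 -4.241000e-01  6.750000e-02  3.620000e+02  8.054420e+01
   2.118812e+02]
 [ 5.317000e-01 -1.810000e-01  6.670000e-02  3.530000e+02  3.012833e+02
   2.266459e+02]
 [ 7.693000e-01  1.590000e-01  5.950000e-02  7.110000e+02  5.901477e+02
   3.253066e+02]
 [ 7.297000e-01  1.021000e-01  5.950000e-02  4.810000e+02  5.463950e+02
   3.101164e+02]]
```

View pics/w2.png

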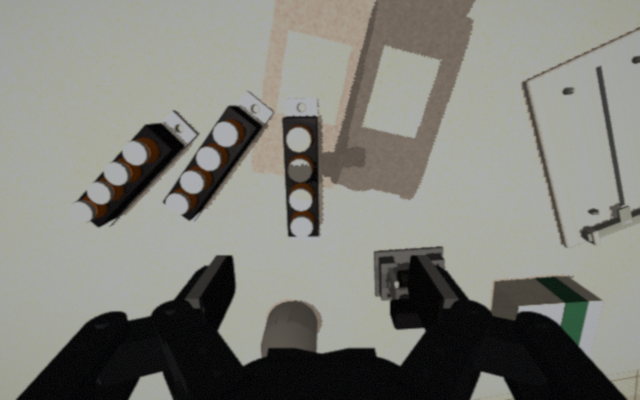

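Wrist view over the racks: rack 1 vertical at (300,180), rack 2 around (200,170), rack 3 around (110,180), roller at (405,275); stoppers are cleanly measured. Now to grasp rack 1.

```bash
python3 - <<'E'
from h import *
c,th,r=fit([(-.051,0),(.017,0),(.051,0)],[(.4328,-.1573),(.4989,-.1731),(.5317,-.1810)]); print(c,th,r)
plan((*c,.09,180+th),(*c,.012,180+th))
E
```

```text
[ 0.48228924 -0.16914657] -13.471324334822594 [[ 0.0001 -0.    ]
 [ 0.0001  0.    ]
 [-0.0002  0.    ]]
wp (np.float64(0.4822892424047233), np.float64(-0.1691465674896305), 0.09, np.float64(166.52867566517742))
[[-0.1,-0.5,3.2,0,0.1,-0.1,-1],[-0.2,-0.5,3.2,0,0,-0.1,-1],[-0.1,-0.6,3.2,0,0.1,-0.1,-1],[-0.2,-0.5,3.2,0.1,0,-0.1,-1],[-0.13,-0.55,3.21,0,0.1,-0.1,-1]]
wp (np.float64(0.4822892424047233), np.float64(-0.1691465674896305), 0.012, np.float64(166.52867566517742))
[[0,0,3.9,0,0,0,-1],[-0.01,-0.01,3.9,0,0,0,-1]]
```

Emit:
{"fn": "drive_tool", "kwargs": {"plan": [[-0.1, -0.5, 3.2, 0, 0.1, -0.1, -1], [-0.2, -0.5, 3.2, 0, 0, -0.1, -1], [-0.1, -0.6, 3.2, 0, 0.1, -0.1, -1], [-0.2, -0.5, 3.2, 0, 0, -0.1, -1], [-0.1, -0.5, 3.2, 0, 0.1, -0.1, -1]]}}

```text
t: 6.5
tool_pos: [0.4823, -0.1651, 0.0876]
ee_rot: [[-0.974, 0.228, -0.002], [0.228, 0.974, 0.003], [0.002, 0.003, -1.0]]
contact_force: [-0.4, 0.6, 0.6]
grip_width: 0.0852
finger_force: 0.0
```

Emit:
{"fn": "drive_tool", "kwargs": {"plan": [[0, 0, 3.9, 0, 0, 0, -1], [0, 0, 3.9, 0, 0, 0, -1], [0, 0, 0, 0, 0, 0, 0], [0, 0, 0, 0, 0, 0, 1], [0, 0, 0, 0, 0, 0, 1]]}}

```text
t: 7.0
tool_pos: [0.484, -0.1671, 0.0134]
ee_rot: [[-0.973, 0.229, 0.002], [0.229, 0.973, 0.0], [-0.002, 0.001, -1.0]]
contact_force: [-2.8, -5.4, 4.1]
grip_width: 0.0442
finger_force: 3.2
```

Emit:
{"fn": "drive_tool", "kwargs": {"plan": [[0, 0, 0, 0, 0, 0, 1], [0, 0, 0, 0, 0, 0, 1], [0, 0, 0, 0, 0, 0, 1], [0, 0, -2, 0, 0, 0, 1], [0, 0, -3, 0, 0, 0, 1]]}}

```text
t: 7.5
tool_pos: [0.4792, -0.1648, 0.0595]
ee_rot: [[-0.973, 0.23, -0.007], [0.23, 0.973, 0.006], [0.008, 0.004, -1.0]]
contact_force: [0.6, -0.5, -5.9]
grip_width: 0.0388
finger_force: 62.4
```

Emit:
{"fn": "drive_tool", "kwargs": {"plan": [[0, 0, -4, 0, 0, 0, 1], [0, 0, -3, 0, 0, 0, 1], [0, 0, 0, 0, 0, 0, 1]]}}

```text
t: 7.8
tool_pos: [0.4855, -0.1684, 0.1359]
ee_rot: [[-0.973, 0.23, 0.008], [0.23, 0.973, -0.002], [-0.009, -0.0, -1.0]]
contact_force: [1.7, -1.1, -6.0]
grip_width: 0.0391
finger_force: 62.9
```

```bash
python3 - <<'E'
from h import *
st(); p,d,W,o=stoppers("wrist",.12,.25,90); save("w3",p); np.savez("w3.npz",p=p,W=W,d=d); print(np.round(o,4))
w=wor(0,.08); plan((*w,.15,191.3),hand=1)
E
```

```text
t 7.8 p [ 0.4855 -0.1684  0.1359] psi 166.7 F [ 1.7 -1.1 -6. ] w 0.0391 62.9 j6 [   0.   67. -106.]
[[ 4.022000e-01 -1.485000e-01  1.290000e-01  3.813000e+03  3.213228e+02
   8.627120e+01]
 [ 4.341000e-01 -1.562000e-01  1.894000e-01  5.258000e+03  3.210496e+02
   1.885610e+02]
 [ 4.671000e-01 -1.640000e-01  1.887000e-01  3.677000e+03  3.211417e+02
   2.833432e+02]
 [ 4.916000e-01 -1.698000e-01  1.897000e-01  4.920000e+02  3.210996e+02
   3.444817e+02]]
wp (np.float64(0.5117648469429434), np.float64(0.3378132738817197), 0.15, 191.3)
[[0.7,3.8,-0.1,0,0,-1.9,1],[0.6,3.9,-0.1,0,0,-1.9,1],[0.4,3.9,-0.1,0,0,-1.9,1],[0.3,3.9,-0.1,0,0,-1.9,1],[0.2,3.9,-0.1,0,0,-1.9,1]]
[[0,3.9,-0.1,0,0,-1.9,1],[-0.1,3.9,-0.2,0,0,-1.9,1],[-0.2,3.9,-0.1,0,0,-1.9,1],[-0.3,3.9,-0.2,0,0,-1.9,1],[-0.5,3.8,-0.1,0,0.1,-1.9,1]]
[[-0.6,3.8,-0.2,0,0,-1.9,1],[-0.7,3.8,-0.1,0,0,-1.9,1],[-0.91,3.78,-0.18,0,0.1,-1.8,1]]
```

View pics/w3.png

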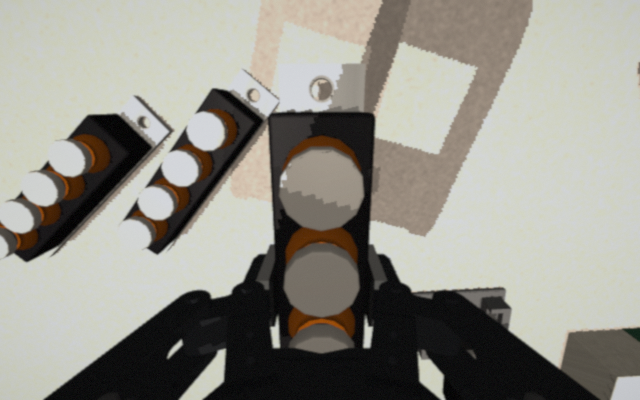

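Held rack 1 is visible with its near hole at (320,88); the rack is square in the grip, about 2 mm off along its length. Carrying to the +80 bay.

Emit:
{"fn": "drive_tool", "kwargs": {"plan": [[0.7, 3.8, -0.1, 0, 0, -1.9, 1], [0.6, 3.9, -0.1, 0, 0, -1.9, 1], [0.4, 3.9, -0.1, 0, 0, -1.9, 1], [0.3, 3.9, -0.1, 0, 0, -1.9, 1], [0.2, 3.9, -0.1, 0, 0, -1.9, 1]]}}

```text
t: 8.35
tool_pos: [0.4896, 0.0302, 0.1332]
ee_rot: [[-0.998, 0.065, -0.008], [0.065, 0.998, 0.003], [0.008, 0.003, -1.0]]
contact_force: [0.4, 0.3, -6.0]
grip_width: 0.039
finger_force: 63.1
```

Emit:
{"fn": "drive_tool", "kwargs": {"plan": [[0, 3.9, -0.1, 0, 0, -1.9, 1], [-0.1, 3.9, -0.2, 0, 0, -1.9, 1], [-0.2, 3.9, -0.1, 0, 0, -1.9, 1], [-0.3, 3.9, -0.2, 0, 0, -1.9, 1], [-0.5, 3.8, -0.1, 0, 0.1, -1.9, 1]]}}

```text
t: 8.85
tool_pos: [0.5006, 0.2236, 0.1403]
ee_rot: [[-0.995, -0.101, -0.01], [-0.101, 0.995, 0.001], [0.01, 0.002, -1.0]]
contact_force: [0.4, -0.1, -5.9]
grip_width: 0.0393
finger_force: 63.1
```

Emit:
{"fn": "drive_tool", "kwargs": {"plan": [[-0.6, 3.8, -0.2, 0, 0, -1.9, 1], [-0.7, 3.8, -0.1, 0, 0, -1.9, 1], [-1, 3.8, 0, 0, 0, -1.9, 1], [0, 0, 0, 0, 0, 0, 1], [0, 0, 0, 0, 0, 0, 1]]}}

```text
t: 9.35
tool_pos: [0.5087, 0.3384, 0.1433]
ee_rot: [[-0.98, -0.2, -0.009], [-0.2, 0.98, -0.001], [0.009, 0.001, -1.0]]
contact_force: [-0.0, -1.1, -6.0]
grip_width: 0.0392
finger_force: 63.7
```

Emit:
{"fn": "drive_tool", "kwargs": {"plan": [[0, 0, 3, 0, 0, 0, 1], [0, 0, 3, 0, 0, 0, 1], [0, 0, 3, 0, 0, 0, 1], [0, 0, 0, 0, 0, 0, 1], [0, 0, 0, 0, 0, 0, 1]]}}

```text
t: 9.85
tool_pos: [0.5096, 0.3371, 0.0556]
ee_rot: [[-0.981, -0.196, -0.007], [-0.196, 0.981, 0.0], [0.007, 0.002, -1.0]]
contact_force: [0.3, 0.3, -4.7]
grip_width: 0.0391
finger_force: 63.6
```

```bash
cat >> h.py <<'E'
def held(bay,dz=.012,name=None):
    """rack in hand: pose from its two nearest stoppers and near hole, in the tray frame"""
    st(); o=env.get_obs(); tz=o['tool_pos'][2]; zu=tz-dz; C=cam("wrist"); p,d,W=cloud("wrist"); H=W[...,2]
    if name: save(name,p)
    g=cv2.GaussianBlur(p.min(-1),(3,3),0); m=((H>zu+.055)&(H<zu+.078)&(p.max(-1)>50)).astype(np.uint8); m=cv2.morphologyEx(m,cv2.MORPH_OPEN,np.ones((5,5)))
    m[:, :260]=0; m[:,380:]=0
    n,l,s,c=cv2.connectedComponentsWithStats(m); cs=[]
    for i in range(1,n):
        if s[i,4]>2500:
            u,v=c[i]; P=ray("wrist",u,v,float(np.median(H[l==i])),C); cs.append(P); print('stopper',s[i,4],c[i].round(1),P.round(4),loc(P).round(4))
    # hole: pixels inside the plate much lower than the plate
    r=np.s_[60:112,295:348]; f=W[r][...,2]<zu-.004; f=f.astype(np.uint8); n,l,s,c=cv2.connectedComponentsWithStats(f)
    for i in range(1,n):
        if 60<s[i,4]<1500 and s[i,0]>0 and s[i,0]+s[i,2]<53 and s[i,1]>0:
            u,v=c[i]+[295,60]; P=ray("wrist",u,v,zu+.004,C); print('hole',s[i],(u,v),'tray',loc(P).round(4),'want',(-.084,bay))
    print('plate z',np.median(H[60:112,285:295]).round(4)); return p,W
E
python3 - <<'E'
from h import *
held(.08,name="w4")
E
```

```text
t 9.85 p [0.5096 0.3371 0.0556] psi 191.32 F [ 0.3  0.3 -4.7] w 0.0391 63.6 j6 [  0.  63. -76.]
stopper 5514 [321.4 187.8] [0.4584 0.3267 0.1099] [-0.0545  0.0795]
stopper 4401 [321.4 279.4] [0.4905 0.3331 0.1085] [-0.0218  0.0795]
hole [ 17  19  20  21 334] (np.float64(321.4580838323353), np.float64(89.3562874251497)) tray [-0.0869  0.0797] want (-0.084, 0.08)
plate z 0.05
```

Emit:
{"fn": "drive_tool", "kwargs": {"plan": [[-0.3, 0, 0, 0, -0.4, 0, 1], [0, 0, 0.8, 0, 0, 0, 1], [0, 0, 0.8, 0, 0, 0, 1], [0, 0, 0, 0, 0, 0, 1], [0, 0, 0, 0, 0, 0, 1]]}}

```text
t: 10.4
tool_pos: [0.5133, 0.3393, 0.0407]
ee_rot: [[-0.98, -0.198, 0.003], [-0.198, 0.98, 0.003], [-0.003, 0.002, -1.0]]
contact_force: [-0.4, -0.0, -6.5]
grip_width: 0.0393
finger_force: 63.7
```

```bash
python3 - <<'E'
from h import *
held(.08)
E
```

```text
t 10.4 p [0.5133 0.3393 0.0407] psi 191.41 F [-0.4 -0.  -6.5] w 0.0393 63.7 j6 [  0.  61. -76.]
stopper 5545 [321.4 187.7] [0.4617 0.3286 0.0944] [-0.0509  0.0808]
stopper 4395 [321.4 279.5] [0.4938 0.3351 0.0934] [-0.0182  0.0808]
hole [ 17  19  20  21 331] (np.float64(321.51359516616316), np.float64(89.33836858006042)) tray [-0.0826  0.081 ] want (-0.084, 0.08)
plate z 0.0341
```

Emit:
{"fn": "drive_tool", "kwargs": {"plan": [[0.1, -0.08, 0.3, 0, 0, 0, 1], [0, 0, 0.3, 0, 0, 0, 1], [0, 0, 0.3, 0, 0, 0, 1], [0, 0, 0, 0, 0, 0, 1]]}}

```text
t: 10.85
tool_pos: [0.513, 0.3379, 0.0319]
ee_rot: [[-0.98, -0.197, 0.003], [-0.197, 0.98, 0.002], [-0.004, 0.002, -1.0]]
contact_force: [-0.0, -1.5, -5.7]
grip_width: 0.039
finger_force: 63.7
```

```bash
python3 - <<'E'
from h import *
held(.08)
E
```

```text
t 10.85 p [0.513  0.3379 0.0319] psi 191.38 F [-0.  -1.5 -5.7] w 0.039 63.7 j6 [  0.  60. -76.]
stopper 5502 [321.4 187.7] [0.4612 0.3273 0.0855] [-0.0516  0.0796]
stopper 4391 [321.3 279.6] [0.4934 0.3337 0.0846] [-0.0188  0.0796]
hole [ 17  19  20  21 109] (np.float64(324.1926605504587), np.float64(91.88990825688073)) tray [-0.0821  0.081 ] want (-0.084, 0.08)
plate z 0.0253
```

Emit:
{"fn": "drive_tool", "kwargs": {"plan": [[0, 0, 0.2, 0, 0, 0, 1], [0, 0, 0.2, 0, 0, 0, 1], [0, 0, 0.1, 0, 0, 0, 1], [0, 0, 0, 0, 0, 0, 1]]}}

```text
t: 11.3
tool_pos: [0.5129, 0.3379, 0.0269]
ee_rot: [[-0.98, -0.197, 0.003], [-0.197, 0.98, 0.003], [-0.003, 0.002, -1.0]]
contact_force: [-0.0, -5.4, -3.8]
grip_width: 0.039
finger_force: 64.1
```

```bash
python3 - <<'E'
from h import *
held(.08,name="w5")
E
```

```text
t 11.3 p [0.5129 0.3379 0.0269] psi 191.38 F [-0.  -5.4 -3.8] w 0.039 64.1 j6 [  0.  59. -76.]
stopper 5540 [321.6 187.5] [0.4611 0.3274 0.0805] [-0.0517  0.0797]
stopper 4415 [321.4 279.4] [0.4933 0.3338 0.0796] [-0.0189  0.0797]
plate z 0.0203
```

View pics/w5.png

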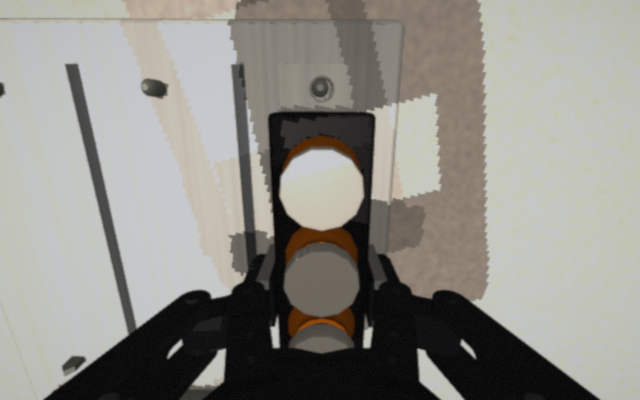

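Wrist view: the pin shows inside the near hole at (320,88) and the plate lies at tray level. Releasing.

Emit:
{"fn": "drive_tool", "kwargs": {"plan": [[0, -0.05, 0.1, 0, 0, 0, 1], [0, 0, 0, 0, 0, 0, 0], [0, 0, 0, 0, 0, 0, -0.5], [0, 0, 0, 0, 0, 0, -0.5], [0, 0, 0, 0, 0, 0, -0.5]]}}

```text
t: 11.85
tool_pos: [0.5142, 0.339, 0.0273]
ee_rot: [[-0.98, -0.198, 0.006], [-0.198, 0.98, 0.005], [-0.007, 0.004, -1.0]]
contact_force: [-1.1, -0.4, 0.6]
grip_width: 0.0645
finger_force: 0.0
```

Emit:
{"fn": "drive_tool", "kwargs": {"plan": [[0, 0, -2, 0, 0, 0, -0.5], [0, 0, -4, 0, 0, 0, -0.5], [0, 0, -4, 0, 0, 0, -0.5], [0, 0, -4, 0, 0, 0, -0.5], [0, 0, -2, 0, 0, 0, -0.5]]}}

```text
t: 12.35
tool_pos: [0.515, 0.3389, 0.1917]
ee_rot: [[-0.98, -0.198, 0.011], [-0.198, 0.98, 0.008], [-0.013, 0.005, -1.0]]
contact_force: [0.3, -0.1, 0.3]
grip_width: 0.0638
finger_force: 0.0
```

```bash
python3 - <<'E'
from h import *
st(); p,d,W,o=stoppers("wrist",.06,.1,90); print(np.c_[o[:,:4],[loc(q) for q in o]].round(4))
H=W[...,2]
L=np.array([loc(q) for q in W.reshape(-1,3)]).reshape(400,640,2)
for a,b in((-.094,-.079),(.075,.09)):
  m=(L[...,0]>a)&(L[...,0]<b)&(abs(L[...,1]-.08)<.017)&(H<.03); print('plate',a,m.sum(),np.median(H[m]))
t=stoppers("top")[3]; print(t[:,:3].round(4))
r=t[(t[:,1]<-.2)&(t[:,0]<.55)]; r=r[np.argsort(r[:,1])]
c2,th2,e=fit([(x,0) for x in(.051,.017,-.017,-.051)],r[4:8]); print(c2,th2,e.max())
plan((.46,-.25,.23,180+th2),hand=-1)
E
```

```text
t 12.35 p [0.515  0.3389 0.1917] psi 191.42 F [ 0.3 -0.1  0.3] w 0.0638 0.0 j6 [  0.  76. -76.]
[[ 3.391e-01  4.439e-01  6.560e-02  7.680e+02 -1.486e-01  2.178e-01]
 [ 4.596e-01  3.325e-01  7.990e-02  3.920e+02 -5.220e-02  8.500e-02]
 [ 4.884e-01  3.413e-01  7.900e-02  6.000e+01 -2.230e-02  8.790e-02]
 [ 5.373e-01  3.444e-01  7.970e-02  7.000e+01  2.630e-02  8.150e-02]
 [ 5.621e-01  3.469e-01  7.880e-02  5.100e+02  5.120e-02  7.900e-02]]
plate -0.094 555 0.019718706151948165
plate 0.075 0 nan
  return _methods._mean(a, axis=axis, dtype=dtype,
  ret = ret.dtype.type(ret / rcount)
Traceback (most recent call last):
IndexError: too many indices for array: array is 1-dimensional, but 2 were indexed
```

```bash
python3 - <<'E'
from h import *
W=np.load("top0.npz")['W']
p,d,W,t=stoppers("top",th=85); t=t[(t[:,1]<-.1)&(t[:,0]<.6)]; print(t[:,:4].round(4))
c,th,e=fit([(x,0) for x in(-.051,-.017,.017,.051)],[(.408,-.2316),(.4283,-.2585),(.4487,-.2856),(.4691,-.3129)]); print(c,th,abs(e).max())
plan((.4386-.02,-.2722+.03,.2,180+th),hand=-1)
E
```

```text
[[ 0.4679 -0.3122  0.0656 36.    ]
 [ 0.4459 -0.2842  0.0686 37.    ]
 [ 0.449  -0.4243  0.067  37.    ]
 [ 0.4333 -0.3925  0.0664 38.    ]
 [ 0.4259 -0.258   0.0672 41.    ]
 [ 0.4164 -0.364   0.0667 40.    ]
 [ 0.406  -0.2298  0.0681 38.    ]
 [ 0.401  -0.3327  0.0666 41.    ]]
[ 0.438525 -0.27215 ] -53.0692608909033 0.0002
wp (0.41859999999999997, -0.2422, 0.2, np.float64(126.93073910909669))
[[1.4,-3.7,-0.1,0,0,4.3,-1],[1.1,-3.8,-0.1,0,0,4.3,-1],[0.8,-3.8,-0.1,0,0,4.3,-1],[0.5,-3.9,-0.1,0,0,4.3,-1],[0.2,-3.9,-0.1,0.1,0,4.3,-1]]
[[0,-3.9,-0.1,0,0,4.3,-1],[-0.3,-3.9,-0.1,0.1,0,4.3,-1],[-0.6,-3.9,-0.1,0.1,0,4.3,-1],[-0.9,-3.8,-0.1,0,0,4.3,-1],[-1.2,-3.7,-0.1,0.1,0,4.3,-1]]
[[-1.5,-3.6,-0.1,0,0.1,4.3,-1],[-1.8,-3.5,-0.1,0.1,0,4.3,-1],[-2,-3.4,0,0,0.1,4.3,-1],[-2.3,-3.2,-0.1,0.1,0,4.3,-1],[-2.46,-3.07,-0.05,0,0.1,4.3,-1]]
```

Emit:
{"fn": "drive_tool", "kwargs": {"plan": [[1.4, -3.7, -0.1, 0, 0, 4.3, -1], [1.1, -3.8, -0.1, 0, 0, 4.3, -1], [0.8, -3.8, -0.1, 0, 0, 4.3, -1], [0.5, -3.9, -0.1, 0, 0, 4.3, -1], [0.2, -3.9, -0.1, 0.1, 0, 4.3, -1]]}}

```text
t: 13.0
tool_pos: [0.4801, 0.1421, 0.1882]
ee_rot: [[-0.984, 0.178, -0.0], [0.178, 0.984, 0.001], [0.001, 0.001, -1.0]]
contact_force: [1.2, -0.0, 0.2]
grip_width: 0.0853
finger_force: 0.0
```

Emit:
{"fn": "drive_tool", "kwargs": {"plan": [[0, -3.9, -0.1, 0, 0, 4.3, -1], [-0.3, -3.9, -0.1, 0.1, 0, 4.3, -1], [-0.6, -3.9, -0.1, 0.1, 0, 4.3, -1], [-0.9, -3.8, -0.1, 0, 0, 4.3, -1], [-1.2, -3.7, -0.1, 0.1, 0, 4.3, -1]]}}

```text
t: 13.5
tool_pos: [0.4468, -0.05, 0.1933]
ee_rot: [[-0.85, 0.526, -0.002], [0.526, 0.85, -0.002], [0.001, -0.002, -1.0]]
contact_force: [0.8, -0.1, -0.3]
grip_width: 0.0852
finger_force: 0.0
```

Emit:
{"fn": "drive_tool", "kwargs": {"plan": [[-1.5, -3.6, -0.1, 0, 0.1, 4.3, -1], [-1.8, -3.5, -0.1, 0.1, 0, 4.3, -1], [-2, -3.4, 0, 0, 0.1, 4.3, -1], [-2.3, -3.2, -0.1, 0.1, 0, 4.3, -1], [-2.5, -3.1, 0, 0, 0.1, 4.3, -1]]}}

```text
t: 14.0
tool_pos: [0.4157, -0.2442, 0.1969]
ee_rot: [[-0.598, 0.801, -0.007], [0.801, 0.598, 0.001], [0.005, -0.005, -1.0]]
contact_force: [0.7, -0.2, 0.5]
grip_width: 0.0853
finger_force: 0.0
```

Emit:
{"fn": "drive_tool", "kwargs": {"plan": [[0, 0, 0, 0, 0, 0, -1], [0, 0, 0, 0, 0, 0, -1]]}}

```text
t: 14.2
tool_pos: [0.4159, -0.2433, 0.197]
ee_rot: [[-0.599, 0.801, -0.007], [0.801, 0.599, 0.001], [0.005, -0.005, -1.0]]
contact_force: [1.0, -0.6, 0.3]
grip_width: 0.085
finger_force: 0.0
```

```bash
python3 - <<'E'
from h import *
st(); p,d,W,o=stoppers("wrist",.058,.075,85); print(o.round(4))
c,th,e=fit([(x,0) for x in(-.051,-.017,.017,.051)],[(.408,-.2316),(.4283,-.2585),(.4487,-.2856),(.4691,-.3129)]); plan((*c,.1,180+th),(*c,.012,180+th))
E
```

```text
t 14.2 p [ 0.4159 -0.2433  0.197 ] psi 126.81 F [ 1.  -0.6  0.3] w 0.085 0.0 j6 [ -0.  75. -77.]
[[ 4.289000e-01 -2.594000e-01  6.770000e-02  4.930000e+02  3.222475e+02
   2.139554e+02]
 [ 4.488000e-01 -2.857000e-01  6.790000e-02  4.980000e+02  3.224518e+02
   2.451847e+02]
 [ 4.032000e-01 -3.340000e-01  6.770000e-02  4.680000e+02  2.577329e+02
   2.552436e+02]
 [ 4.692000e-01 -3.129000e-01  6.660000e-02  4.320000e+02  3.224699e+02
   2.745694e+02]
 [ 4.192000e-01 -3.642000e-01  6.770000e-02  4.270000e+02  2.547916e+02
   2.844169e+02]
 [ 4.348000e-01 -3.940000e-01  6.630000e-02  3.870000e+02  2.521292e+02
   3.104961e+02]
 [ 4.510000e-01 -4.237000e-01  6.740000e-02  3.550000e+02  2.496169e+02
   3.367268e+02]]
wp (np.float64(0.43852500000000005), np.float64(-0.27215), 0.1, np.float64(126.93073910909669))
[[-1.3,0,3.2,-0.1,-0.1,0,-1],[-1.2,0,3.3,-0.1,-0.1,0,-1],[-1.25,0.03,3.2,-0.1,-0.1,0,-1]]
wp (np.float64(0.43852500000000005), np.float64(-0.27215), 0.012, np.float64(126.93073910909669))
[[0,0,2.9,0,0,0,-1],[0,0,3,0,0,0,-1],[0,0,2.9,0,0,0,-1]]
```

Rack 3's end would be in the way of the fingers at rack 2, so I take rack 3 first with a narrower opening.

```bash
python3 - <<'E'
from h import *
c,th,e=fit([(x,0) for x in(-.051,-.017,.017,.051)],[(.4032,-.334),(.4192,-.3642),(.4348,-.394),(.4510,-.4237)]); print(c,th,abs(e).max());plan((*c,.1,180+th),(*c,.012,180+th),hand=-.4)
E
```

```text
[ 0.42705  -0.378975] -61.98923380006463 0.0003
wp (np.float64(0.42705000000000004), np.float64(-0.378975), 0.1, np.float64(118.01076619993538))
[[-2.3,-1.5,1.9,-0.1,-0.1,1.8,-0.4],[-2.4,-1.4,2,-0.1,0,1.8,-0.4],[-2.4,-1.3,1.9,0,-0.1,1.8,-0.4],[-2.4,-1.2,2,-0.1,0,1.7,-0.4],[-2.51,-1.17,1.9,0,-0.1,1.8,-0.4]]
wp (np.float64(0.42705000000000004), np.float64(-0.378975), 0.012, np.float64(118.01076619993538))
[[0,0,2.9,0,0,0,-0.4],[0,0,3,0,0,0,-0.4],[0,0.01,2.9,0,0,0,-0.4]]
```

Emit:
{"fn": "drive_tool", "kwargs": {"plan": [[-2.3, -1.5, 1.9, -0.1, -0.1, 1.8, -0.4], [-2.4, -1.4, 2, -0.1, 0, 1.8, -0.4], [-2.4, -1.3, 1.9, 0, -0.1, 1.8, -0.4], [-2.4, -1.2, 2, -0.1, 0, 1.7, -0.4], [-2.5, -1.2, 1.9, 0, -0.1, 1.8, -0.4]]}}

```text
t: 14.75
tool_pos: [0.4283, -0.3789, 0.1005]
ee_rot: [[-0.471, 0.882, 0.002], [0.882, 0.471, -0.002], [-0.002, 0.001, -1.0]]
contact_force: [0.3, 0.1, -0.4]
grip_width: 0.0598
finger_force: 0.0
```

Emit:
{"fn": "drive_tool", "kwargs": {"plan": [[0, 0, 0, 0, 0, 0, -0.4], [0, 0, 0, 0, 0, 0, -0.4]]}}

```text
t: 14.95
tool_pos: [0.4277, -0.3784, 0.1008]
ee_rot: [[-0.471, 0.882, 0.001], [0.882, 0.471, -0.0], [-0.001, 0.001, -1.0]]
contact_force: [0.4, 0.9, -0.4]
grip_width: 0.0602
finger_force: 0.0
```

```bash
python3 - <<'E'
from h import *
st(); c=[.42705,-.378975]; plan((*c,.012,118.01),hand=-.4)
E
```

```text
t 14.95 p [ 0.4277 -0.3784  0.1008] psi 118.09 F [ 0.4  0.9 -0.4] w 0.0602 0.0 j6 [  0.  65. -78.]
wp (0.42705, -0.378975, 0.012, 118.01)
[[0,0,3,0,0,0,-0.4],[0,0,2.9,0,0,0,-0.4],[-0.01,-0.09,2.98,0,0,0.1,-0.4]]
```

Emit:
{"fn": "drive_tool", "kwargs": {"plan": [[0, -0.1, 3, 0, 0, 0, -0.4], [0, 0, 2.9, 0, 0, 0, -0.4], [0, 0, 3, 0, 0, 0, -0.4], [0, 0, 0, 0, 0, 0, 0], [0, 0, 0, 0, 0, 0, 1]]}}

```text
t: 15.45
tool_pos: [0.4272, -0.3794, 0.0134]
ee_rot: [[-0.471, 0.882, 0.002], [0.882, 0.471, -0.002], [-0.003, 0.001, -1.0]]
contact_force: [-0.1, -0.4, -4.1]
grip_width: 0.0392
finger_force: 63.7
```

Emit:
{"fn": "drive_tool", "kwargs": {"plan": [[0, 0, 0, 0, 0, 0, 1], [0, 0, 0, 0, 0, 0, 1], [0, 0, 0, 0, 0, 0, 1], [0, 0, -2, 0, 0, 0, 1], [0, 0, -3, 0, 0, 0, 1]]}}

```text
t: 15.95
tool_pos: [0.4253, -0.3791, 0.0617]
ee_rot: [[-0.469, 0.883, -0.001], [0.883, 0.469, 0.001], [0.001, -0.0, -1.0]]
contact_force: [0.9, -0.1, -4.1]
grip_width: 0.0394
finger_force: 63.5
```

Emit:
{"fn": "drive_tool", "kwargs": {"plan": [[0, 0, -4, 0, 0, 0, 1], [0, 0, -4, 0, 0, 0, 1], [0, 0, -3, 0, 0, 0, 1], [0, 0, 0, 0, 0, 0, 1], [0, 0, 0, 0, 0, 0, 1]]}}

```text
t: 16.45
tool_pos: [0.4266, -0.3806, 0.1732]
ee_rot: [[-0.469, 0.883, 0.003], [0.883, 0.469, -0.004], [-0.005, 0.001, -1.0]]
contact_force: [0.3, 0.9, -5.7]
grip_width: 0.039
finger_force: 63.9
```

```bash
python3 - <<'E'
from h import *
st(); w=wor(0.002,0)
plan((*w,.18,191.285),(*w,.06,191.285),hand=1)
E
```

```text
t 16.45 p [ 0.4266 -0.3806  0.1732] psi 117.99 F [ 0.3  0.9 -5.7] w 0.039 63.9 j6 [ -0.  73. -78.]
wp (np.float64(0.529381331847043), np.float64(0.2597513788264264), 0.18, 191.285)
[[3,2.3,-0.1,0,0,-4.3,1],[2.9,2.5,-0.1,0,0,-4.3,1],[2.7,2.7,0,0,0,-4.3,1],[2.4,2.9,-0.1,0,0,-4.3,1],[2.2,3.1,0,0,0,-4.3,1]]
[[2,3.3,-0.1,0,0,-4.3,1],[1.7,3.4,0,0,0,-4.3,1],[1.5,3.5,-0.1,0,0,-4.3,1],[1.2,3.6,0,0,0,-4.3,1],[0.9,3.7,-0.1,0,0,-4.3,1]]
[[0.7,3.8,0,0,0,-4.3,1],[0.4,3.8,-0.1,0,0,-4.3,1],[0.1,3.8,0,0,0,-4.3,1],[-0.2,3.8,-0.1,-0.1,0,-4.3,1],[-0.5,3.8,0,0,0.1,-4.4,1]]
[[-0.8,3.7,0,-0.1,0,-4.3,1],[-1.08,3.73,-0.09,0,0.1,-4.4,1]]
wp (np.float64(0.529381331847043), np.float64(0.2597513788264264), 0.06, 191.285)
[[0,0,3,0,0,0,1],[0,0,3,0,0,0,1],[0,0,3,0,0,0,1],[0,0.01,3,0,0,0,1]]
```

Emit:
{"fn": "drive_tool", "kwargs": {"plan": [[3, 2.3, -0.1, 0, 0, -4.3, 1], [2.9, 2.5, -0.1, 0, 0, -4.3, 1], [2.7, 2.7, 0, 0, 0, -4.3, 1], [2.4, 2.9, -0.1, 0, 0, -4.3, 1], [2.2, 3.1, 0, 0, 0, -4.3, 1]]}}

```text
t: 16.95
tool_pos: [0.4545, -0.1904, 0.1721]
ee_rot: [[-0.762, 0.648, -0.003], [0.648, 0.762, 0.0], [0.002, -0.002, -1.0]]
contact_force: [1.0, 0.3, -4.1]
grip_width: 0.0391
finger_force: 63.8
```

Emit:
{"fn": "drive_tool", "kwargs": {"plan": [[2, 3.3, -0.1, 0, 0, -4.3, 1], [1.7, 3.4, 0, 0, 0, -4.3, 1], [1.5, 3.5, -0.1, 0, 0, -4.3, 1], [1.2, 3.6, 0, 0, 0, -4.3, 1], [0.9, 3.7, -0.1, 0, 0, -4.3, 1]]}}

```text
t: 17.45
tool_pos: [0.4847, -0.0029, 0.1745]
ee_rot: [[-0.946, 0.323, -0.004], [0.323, 0.946, -0.002], [0.003, -0.003, -1.0]]
contact_force: [0.9, -0.3, -5.4]
grip_width: 0.0393
finger_force: 63.7
```

Emit:
{"fn": "drive_tool", "kwargs": {"plan": [[0.7, 3.8, 0, 0, 0, -4.3, 1], [0.4, 3.8, -0.1, 0, 0, -4.3, 1], [0.1, 3.8, 0, 0, 0, -4.3, 1], [-0.2, 3.8, -0.1, 0, 0, -4.3, 1], [-0.5, 3.8, 0, 0, 0.1, -4.4, 1]]}}

```text
t: 17.95
tool_pos: [0.5145, 0.1851, 0.1757]
ee_rot: [[-0.999, -0.049, -0.006], [-0.049, 0.999, -0.005], [0.006, -0.005, -1.0]]
contact_force: [1.0, -0.8, -4.6]
grip_width: 0.0392
finger_force: 63.7
```

Emit:
{"fn": "drive_tool", "kwargs": {"plan": [[-0.8, 3.7, 0, -0.1, 0, -4.3, 1], [-1.1, 3.7, 0, 0, 0.1, -4.4, 1], [0, 0, 3, 0, 0, 0, 1], [0, 0, 3, 0, 0, 0, 1], [0, 0, 3, 0, 0, 0, 1]]}}

```text
t: 18.45
tool_pos: [0.5267, 0.2589, 0.0845]
ee_rot: [[-0.98, -0.197, -0.007], [-0.197, 0.98, -0.004], [0.008, -0.003, -1.0]]
contact_force: [0.4, 0.1, -5.7]
grip_width: 0.0393
finger_force: 63.7
```

Emit:
{"fn": "drive_tool", "kwargs": {"plan": [[0, 0, 2.5, 0, 0, 0, 1], [0, 0, 0, 0, 0, 0, 1], [0, 0, 0, 0, 0, 0, 1]]}}

```text
t: 18.75
tool_pos: [0.5274, 0.2585, 0.0616]
ee_rot: [[-0.981, -0.196, -0.007], [-0.196, 0.981, -0.004], [0.007, -0.002, -1.0]]
contact_force: [1.4, 0.2, -4.0]
grip_width: 0.0391
finger_force: 63.5
```

```bash
python3 - <<'E'
from h import *
held(0); 
E
```

```text
t 18.75 p [0.5274 0.2585 0.0616] psi 191.29 F [ 1.4  0.2 -4. ] w 0.0391 63.5 j6 [ -0.  62. -84.]
stopper 5637 [321.8 198.9] [0.4792 0.249  0.1177] [-0.0494 -0.0007]
stopper 5505 [321.7 299.2] [0.5141 0.2559 0.1174] [-0.0138 -0.0008]
hole [ 17  27  20  21 335] (np.float64(321.4985074626866), np.float64(96.79402985074627)) tray [-0.0814 -0.0009] want (-0.084, 0)
plate z 0.0576
```

Emit:
{"fn": "drive_tool", "kwargs": {"plan": [[0.22, 0.07, 0, -0.2, -0.4, 0, 1], [0, 0, 0.8, 0, 0, 0, 1], [0, 0, 0.8, 0, 0, 0, 1], [0, 0, 0.4, 0, 0, 0, 1], [0, 0, 0, 0, 0, 0, 1]]}}

```text
t: 19.3
tool_pos: [0.5264, 0.2592, 0.0431]
ee_rot: [[-0.981, -0.196, 0.003], [-0.196, 0.981, 0.002], [-0.003, 0.001, -1.0]]
contact_force: [0.2, -0.2, -4.3]
grip_width: 0.0394
finger_force: 63.8
```

```bash
python3 - <<'E'
from h import *
held(0); 
E
```

```text
t 19.3 p [0.5264 0.2592 0.0431] psi 191.3 F [ 0.2 -0.2 -4.3] w 0.0394 63.8 j6 [  0.  59. -84.]
stopper 5634 [321.7 198.9] [0.4776 0.2494 0.0986] [-0.0508 -0.0001]
stopper 5525 [321.6 299.7] [0.5127 0.2563 0.0987] [-0.015  -0.0001]
hole [ 17  27  20  21 336] (np.float64(321.4791666666667), np.float64(96.77678571428572)) tray [-0.0821  0.0001] want (-0.084, 0)
plate z 0.0382
```

Emit:
{"fn": "drive_tool", "kwargs": {"plan": [[0.09, -0.03, 0.4, 0, 0, 0, 1], [0, 0, 0.4, 0, 0, 0, 1], [0, 0, 0.4, 0, 0, 0, 1], [0, 0, 0, 0, 0, 0, 1]]}}

```text
t: 19.75
tool_pos: [0.5257, 0.2587, 0.0313]
ee_rot: [[-0.981, -0.196, 0.003], [-0.196, 0.981, 0.002], [-0.003, 0.001, -1.0]]
contact_force: [-0.0, -0.8, -6.5]
grip_width: 0.0396
finger_force: 63.7
```

```bash
python3 - <<'E'
from h import *
held(0); 
E
```

```text
t 19.75 p [0.5257 0.2587 0.0313] psi 191.31 F [-0.  -0.8 -6.5] w 0.0396 63.7 j6 [  0.  58. -84.]
stopper 5613 [322.  198.9] [0.4769 0.2489 0.0868] [-0.0516 -0.0003]
stopper 5503 [321.7 299.4] [0.5119 0.2558 0.0869] [-0.0159 -0.0004]
hole [ 17  27  20  21 125] (np.float64(323.152), np.float64(100.608)) tray [-0.0812  0.0005] want (-0.084, 0)
plate z 0.0264
```

Pin engaged (hole half filled) without side force. Lower the rest, release, retreat.

Emit:
{"fn": "drive_tool", "kwargs": {"plan": [[0, 0, 0.2, 0, 0, 0, 1], [0, 0, 0.2, 0, 0, 0, 1], [0, 0, 0.2, 0, 0, 0, 1], [0, 0, 0, 0, 0, 0, 1]]}}

```text
t: 20.2
tool_pos: [0.5258, 0.2585, 0.0256]
ee_rot: [[-0.981, -0.196, 0.003], [-0.196, 0.981, 0.002], [-0.004, 0.001, -1.0]]
contact_force: [-2.9, -3.6, -4.0]
grip_width: 0.0388
finger_force: 64.0
```

Emit:
{"fn": "drive_tool", "kwargs": {"plan": [[0, 0, 0, 0, 0, 0, 0.2], [0, 0, 0, 0, 0, 0, -0.4], [0, 0, 0, 0, 0, 0, -0.4], [0, 0, 0, 0, 0, 0, -0.4], [0, 0, -2, 0, 0, 0, -0.4]]}}

```text
t: 20.7
tool_pos: [0.5254, 0.2589, 0.0448]
ee_rot: [[-0.981, -0.196, 0.002], [-0.196, 0.981, 0.002], [-0.003, 0.002, -1.0]]
contact_force: [-0.5, 0.7, -0.1]
grip_width: 0.0597
finger_force: 0.0
```

Emit:
{"fn": "drive_tool", "kwargs": {"plan": [[0, 0, -4, 0, 0, 0, -0.4], [0, 0, -4, 0, 0, 0, -0.4], [0, 0, -4, 0, 0, 0, -0.4], [0, 0, -2, 0, 0, 0, -0.4], [0, 0, 0, 0, 0, 0, -0.4]]}}

```text
t: 21.2
tool_pos: [0.5297, 0.2602, 0.1923]
ee_rot: [[-0.98, -0.196, 0.017], [-0.196, 0.981, 0.007], [-0.018, 0.003, -1.0]]
contact_force: [0.3, -0.3, 1.1]
grip_width: 0.06
finger_force: 0.0
```

```bash
python3 - <<'E'
from h import *
st(); p,d,W=cloud("wrist"); save("w6",p); H=W[...,2]
L=(W[...,:2]-TC)@TR
for y in(0,.08):
  m=(L[...,0]>-.094)&(L[...,0]<-.079)&(abs(L[...,1]-y)<.017)&(H<.03); print('plate',m.sum(),np.median(H[m]))
p,d,W,t=stoppers("top",th=85); t=t[(t[:,1]<-.1)&(t[:,0]<.6)]; print(t[:,:4].round(4))
c=[.43853,-.27215]; plan((.4386-.015,-.2722+.02,.15,126.93),hand=-.6)
E
```

```text
t 21.2 p [0.5297 0.2602 0.1923] psi 191.31 F [ 0.3 -0.3  1.1] w 0.06 0.0 j6 [  0.  75. -84.]
plate 549 0.01965796395756213
plate 547 0.01977159634284935
[[ 0.4668 -0.3113  0.0667 37.    ]
 [ 0.4462 -0.2846  0.068  36.    ]
 [ 0.4267 -0.258   0.0673 38.    ]
 [ 0.4079 -0.2292  0.0679 30.    ]]
wp (0.4236, -0.2522, 0.15, 126.93)
[[1.4,-3.4,0.2,0,0,4.6,-0.6],[1.2,-3.5,0.2,0,0,4.6,-0.6],[0.9,-3.6,0.3,0,0,4.6,-0.6],[0.6,-3.7,0.2,0,0,4.6,-0.6],[0.3,-3.7,0.3,0,0,4.6,-0.6]]
[[0,-3.7,0.2,0,0,4.6,-0.6],[-0.3,-3.7,0.3,0.1,0,4.6,-0.6],[-0.6,-3.7,0.3,0,0,4.6,-0.6],[-0.9,-3.6,0.2,0.1,0,4.6,-0.6],[-1.2,-3.5,0.3,0,0,4.6,-0.6]]
[[-1.5,-3.4,0.3,0.1,0.1,4.6,-0.6],[-1.8,-3.3,0.2,0.1,0,4.6,-0.6],[-2.1,-3.2,0.3,0,0.1,4.6,-0.6],[-2.27,-2.96,0.23,0.1,0,4.6,-0.6]]
```

View pics/w6.png

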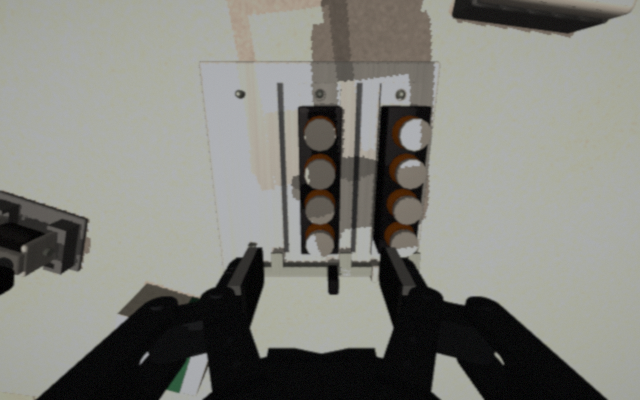

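Both racks lie flat at (321,180) and (405,180), and the empty −80 bay is at (240,95). Going back for rack 2.

Emit:
{"fn": "drive_tool", "kwargs": {"plan": [[1.4, -3.4, 0.2, 0, 0, 4.6, -0.6], [1.2, -3.5, 0.2, 0, 0, 4.6, -0.6], [0.9, -3.6, 0.3, 0, 0, 4.6, -0.6], [0.6, -3.7, 0.2, 0, 0, 4.6, -0.6], [0.3, -3.7, 0.3, 0, 0, 4.6, -0.6]]}}

```text
t: 21.8
tool_pos: [0.4864, 0.0759, 0.1713]
ee_rot: [[-0.979, 0.206, 0.002], [0.206, 0.979, 0.003], [-0.001, 0.003, -1.0]]
contact_force: [0.2, -0.2, 1.0]
grip_width: 0.0683
finger_force: 0.0
```

Emit:
{"fn": "drive_tool", "kwargs": {"plan": [[0, -3.7, 0.2, 0, 0, 4.6, -0.6], [-0.3, -3.7, 0.3, 0, 0, 4.6, -0.6], [-0.6, -3.7, 0.3, 0, 0, 4.6, -0.6], [-0.9, -3.6, 0.2, 0, 0, 4.6, -0.6], [-1.2, -3.5, 0.3, 0, 0, 4.6, -0.6]]}}

```text
t: 22.3
tool_pos: [0.4494, -0.1056, 0.1578]
ee_rot: [[-0.82, 0.572, 0.002], [0.572, 0.82, 0.004], [0.001, 0.005, -1.0]]
contact_force: [0.5, -0.3, -0.2]
grip_width: 0.0683
finger_force: 0.0
```

Emit:
{"fn": "drive_tool", "kwargs": {"plan": [[-1.5, -3.4, 0.3, 0, 0, 4.6, -0.6], [-1.8, -3.3, 0.2, 0, 0, 4.6, -0.6], [-2.1, -3.2, 0.3, 0, 0, 4.6, -0.6], [-2.3, -3, 0.2, 0, 0, 4.6, -0.6], [0, 0, 0, 0, 0, 0, -0.6]]}}

```text
t: 22.8
tool_pos: [0.4212, -0.2562, 0.1473]
ee_rot: [[-0.596, 0.803, 0.003], [0.803, 0.596, 0.003], [0.001, 0.004, -1.0]]
contact_force: [0.9, 0.1, 0.1]
grip_width: 0.0684
finger_force: 0.0
```

Emit:
{"fn": "drive_tool", "kwargs": {"plan": [[0, 0, 0, 0, 0, 0, -0.6], [0, 0, 0, 0, 0, 0, -0.6]]}}

```text
t: 23.0
tool_pos: [0.4223, -0.2515, 0.148]
ee_rot: [[-0.601, 0.799, 0.003], [0.799, 0.601, 0.005], [0.002, 0.006, -1.0]]
contact_force: [0.3, -0.5, 0.8]
grip_width: 0.0683
finger_force: 0.0
```

```bash
python3 - <<'E'
from h import *
st(); p,d,W,o=stoppers("wrist",.058,.075,85); print(o.round(4))
c=[.43853,-.27215]; plan((*c,.1,126.93),(*c,.012,126.93),hand=-.6)
E
```

```text
t 23.0 p [ 0.4223 -0.2515  0.148 ] psi 126.96 F [ 0.3 -0.5  0.8] w 0.0683 0.0 j6 [  0.  69. -78.]
[[ 4.335000e-01 -2.657000e-01  6.780000e-02  1.750000e+02  3.207943e+02
   2.309200e+02]
 [ 4.488000e-01 -2.858000e-01  6.780000e-02  6.990000e+02  3.210258e+02
   2.589714e+02]
 [ 4.690000e-01 -3.129000e-01  6.660000e-02  6.160000e+02  3.208588e+02
   2.932662e+02]]
wp (0.43853, -0.27215, 0.1, 126.93)
[[-1.3,0,2.4,0.2,0,0,-0.6],[-1.33,0.01,2.43,0.1,-0.1,0.1,-0.6]]
wp (0.43853, -0.27215, 0.012, 126.93)
[[0,0,2.9,0,0,0,-0.6],[0,0,3,0,0,0,-0.6],[0.01,-0.01,2.9,0,0,0,-0.6]]
```

Emit:
{"fn": "drive_tool", "kwargs": {"plan": [[-1.3, 0, 2.4, 0.2, 0, 0, -0.6], [-1.3, 0, 2.4, 0.1, -0.1, 0, -0.6], [0, 0, 2.9, 0, 0, 0, -0.6], [0, 0, 3, 0, 0, 0, -0.6], [0, 0, 2.9, 0, 0, 0, -0.6]]}}

```text
t: 23.55
tool_pos: [0.4393, -0.2723, 0.0122]
ee_rot: [[-0.602, 0.798, 0.002], [0.798, 0.602, -0.002], [-0.003, 0.001, -1.0]]
contact_force: [0.7, 0.3, 0.9]
grip_width: 0.0684
finger_force: 0.0
```

Emit:
{"fn": "drive_tool", "kwargs": {"plan": [[0, 0, 0, 0, 0, 0, 0], [0, 0, 0, 0, 0, 0, 1], [0, 0, 0, 0, 0, 0, 1], [0, 0, 0, 0, 0, 0, 1], [0, 0, 0, 0, 0, 0, 1]]}}

```text
t: 24.05
tool_pos: [0.4392, -0.2739, 0.0141]
ee_rot: [[-0.601, 0.8, 0.003], [0.8, 0.601, -0.003], [-0.004, 0.001, -1.0]]
contact_force: [0.2, 1.1, -5.9]
grip_width: 0.0393
finger_force: 62.9
```

Emit:
{"fn": "drive_tool", "kwargs": {"plan": [[0, 0, -2, 0, 0, 0, 1], [0, 0, -4, 0, 0, 0, 1], [0, 0, -4, 0, 0, 0, 1], [0, 0, -4, 0, 0, 0, 1], [0, 0, -3, 0, 0, 0, 1]]}}

```text
t: 24.55
tool_pos: [0.439, -0.274, 0.1865]
ee_rot: [[-0.6, 0.8, 0.005], [0.8, 0.6, -0.004], [-0.006, 0.001, -1.0]]
contact_force: [0.3, -0.1, -5.3]
grip_width: 0.0395
finger_force: 63.1
```

```bash
python3 - <<'E'
from h import *
st(); w=wor(0.0,-.08)
plan((*w,.18,191.285),(*w,.06,191.285),hand=1)
E
```

```text
t 24.55 p [ 0.439  -0.274   0.1865] psi 126.9 F [ 0.3 -0.1 -5.3] w 0.0395 63.1 j6 [  0.  73. -78.]
wp (np.float64(0.5430751530570566), np.float64(0.18090672611828024), 0.18, 191.285)
[[2.5,3,0,0,0,-5.4,1],[2.2,3.2,0,0,0,-5.4,1],[1.9,3.4,0.1,0,0,-5.4,1],[1.6,3.5,0,0,0,-5.4,1],[1.2,3.7,0.1,0,0,-5.3,1]]
[[0.9,3.8,0,0,0,-5.4,1],[0.5,3.9,0.1,0,0.1,-5.3,1],[0.2,3.9,0,0,0,-5.4,1],[-0.2,3.9,0.1,-0.1,0,-5.3,1],[-0.5,3.8,0,0,0.1,-5.4,1]]
[[-0.9,3.8,0.1,-0.1,0,-5.3,1],[-1.19,3.68,0.04,0,0.1,-5.4,1]]
wp (np.float64(0.5430751530570566), np.float64(0.18090672611828024), 0.06, 191.285)
[[0,0,4,0,0,0,1],[0,0,4,0,0,0,1],[0,0,4,0,0,0,1]]
```

Emit:
{"fn": "drive_tool", "kwargs": {"plan": [[2.5, 3, 0, 0, 0, -5.4, 1], [2.2, 3.2, 0, 0, 0, -5.4, 1], [1.9, 3.4, 0.1, 0, 0, -5.4, 1], [1.6, 3.5, 0, 0, 0, -5.4, 1], [1.2, 3.7, 0.1, 0, 0, -5.3, 1]]}}

```text
t: 25.05
tool_pos: [0.4822, -0.0828, 0.1813]
ee_rot: [[-0.899, 0.439, 0.002], [0.439, 0.899, -0.002], [-0.003, -0.001, -1.0]]
contact_force: [0.3, 0.2, -4.9]
grip_width: 0.0392
finger_force: 63.0
```

Emit:
{"fn": "drive_tool", "kwargs": {"plan": [[0.9, 3.8, 0, 0, 0, -5.4, 1], [0.5, 3.9, 0.1, 0, 0, -5.3, 1], [0.2, 3.9, 0, 0, 0, -5.4, 1], [-0.2, 3.9, 0.1, 0, 0, -5.3, 1], [-0.5, 3.8, 0, 0, 0, -5.4, 1]]}}

```text
t: 25.55
tool_pos: [0.5255, 0.1071, 0.1788]
ee_rot: [[-1.0, -0.014, 0.002], [-0.014, 1.0, -0.002], [-0.002, -0.002, -1.0]]
contact_force: [0.4, -0.6, -5.1]
grip_width: 0.0392
finger_force: 63.0
```

Emit:
{"fn": "drive_tool", "kwargs": {"plan": [[-0.9, 3.8, 0.1, 0, 0, -5.3, 1], [-1.2, 3.7, 0, 0, 0, -5.4, 1], [0, 0, 4, 0, 0, 0, 1], [0, 0, 4, 0, 0, 0, 1], [0, 0, 4, 0, 0, 0, 1]]}}

```text
t: 26.05
tool_pos: [0.5427, 0.1821, 0.0569]
ee_rot: [[-0.98, -0.197, 0.003], [-0.197, 0.98, -0.002], [-0.003, -0.002, -1.0]]
contact_force: [0.1, 0.3, -5.5]
grip_width: 0.039
finger_force: 63.0
```

Emit:
{"fn": "drive_tool", "kwargs": {"plan": [[0, 0, 0, 0, 0, 0, 1], [0, 0, 0, 0, 0, 0, 1], [0, 0, 0, 0, 0, 0, 1]]}}

```text
t: 26.35
tool_pos: [0.5454, 0.1818, 0.0606]
ee_rot: [[-0.981, -0.196, 0.007], [-0.196, 0.981, -0.001], [-0.007, -0.002, -1.0]]
contact_force: [0.4, 1.0, -5.7]
grip_width: 0.0392
finger_force: 63.0
```

```bash
python3 - <<'E'
from h import *
held(-.08); 
E
```

```text
t 26.35 p [0.5454 0.1818 0.0606] psi 191.29 F [ 0.4  1.  -5.7] w 0.0392 63.0 j6 [ -0.  60. -91.]
stopper 5631 [321.8 191.7] [0.4943 0.1717 0.1151] [-0.0496 -0.0794]
stopper 4458 [321.6 284.3] [0.5265 0.1781 0.1146] [-0.0168 -0.0795]
hole [ 17  22  20  21 332] (np.float64(321.65060240963857), np.float64(91.92469879518072)) tray [-0.0808 -0.0795] want (-0.084, -0.08)
plate z 0.0541
```

Emit:
{"fn": "drive_tool", "kwargs": {"plan": [[0.2, -0.08, 0, 0, 0.3, 0, 1], [0, 0, 0.8, 0, 0, 0, 1], [0, 0, 0.8, 0, 0, 0, 1], [0, 0, 0.2, 0, 0, 0, 1], [0, 0, 0, 0, 0, 0, 1]]}}

```text
t: 26.9
tool_pos: [0.5399, 0.1801, 0.0386]
ee_rot: [[-0.981, -0.196, -0.006], [-0.196, 0.981, -0.003], [0.006, -0.002, -1.0]]
contact_force: [-0.7, 0.2, -5.5]
grip_width: 0.0389
finger_force: 63.1
```

```bash
python3 - <<'E'
from h import *
held(-.08); 
E
```

```text
t 26.9 p [0.5399 0.1801 0.0386] psi 191.3 F [-0.7  0.2 -5.5] w 0.0389 63.1 j6 [ -0.  59. -91.]
stopper 5605 [321.9 191.9] [0.4896 0.1702 0.0938] [-0.0545 -0.0801]
stopper 4470 [321.7 284.2] [0.5217 0.1765 0.0928] [-0.0218 -0.0801]
hole [ 17  22  20  21 267] (np.float64(321.9063670411985), np.float64(90.46067415730337)) tray [-0.0873 -0.08  ] want (-0.084, -0.08)
plate z 0.0332
```

Emit:
{"fn": "drive_tool", "kwargs": {"plan": [[-0.2, 0, -0.3, 0, -0.2, 0, 1], [0, 0, 0, 0, 0, 0, 1], [0, 0, 0, 0, 0, 0, 1], [0, 0, 0, 0, 0, 0, 1]]}}

```text
t: 27.35
tool_pos: [0.5431, 0.1807, 0.043]
ee_rot: [[-0.981, -0.196, 0.001], [-0.196, 0.981, -0.002], [-0.0, -0.002, -1.0]]
contact_force: [0.3, -0.7, -4.6]
grip_width: 0.0394
finger_force: 63.1
```

```bash
python3 - <<'E'
from h import *
held(-.08); 
E
```

```text
t 27.35 p [0.5431 0.1807 0.043 ] psi 191.3 F [ 0.3 -0.7 -4.6] w 0.0394 63.1 j6 [ -0.  59. -91.]
stopper 5582 [321.9 191.9] [0.4924 0.1707 0.0979] [-0.0517 -0.0801]
stopper 4473 [321.7 284.3] [0.5246 0.1771 0.0971] [-0.0189 -0.0801]
hole [ 17  22  20  21 332] (np.float64(321.6355421686747), np.float64(91.9487951807229)) tray [-0.0833 -0.0802] want (-0.084, -0.08)
plate z 0.037
```

Matches the seated reference (−51.6). Lower gently.

Emit:
{"fn": "drive_tool", "kwargs": {"plan": [[0, 0, 0.4, 0, 0, 0, 1], [0, 0, 0.4, 0, 0, 0, 1], [0, 0, 0.3, 0, 0, 0, 1], [0, 0, 0, 0, 0, 0, 1]]}}

```text
t: 27.8
tool_pos: [0.5422, 0.1804, 0.0308]
ee_rot: [[-0.981, -0.196, -0.001], [-0.196, 0.981, -0.003], [0.002, -0.002, -1.0]]
contact_force: [0.5, -0.1, -5.6]
grip_width: 0.0394
finger_force: 63.1
```

```bash
python3 - <<'E'
from h import *
held(-.08); 
E
```

```text
t 27.8 p [0.5422 0.1804 0.0308] psi 191.3 F [ 0.5 -0.1 -5.6] w 0.0394 63.1 j6 [ -0.  58. -91.]
stopper 5596 [321.8 192. ] [0.4917 0.1705 0.0858] [-0.0524 -0.0801]
stopper 4485 [321.6 284.4] [0.5238 0.1769 0.0849] [-0.0197 -0.0802]
hole [ 17  22  20  21 112] (np.float64(324.1607142857143), np.float64(91.1875)) tray [-0.0847 -0.079 ] want (-0.084, -0.08)
plate z 0.0251
```

Emit:
{"fn": "drive_tool", "kwargs": {"plan": [[-0.05, 0, 0.2, 0, 0, 0, 1], [0, 0, 0.2, 0, 0, 0, 1], [0, 0, 0.1, 0, 0, 0, 1], [0, 0, 0, 0, 0, 0, 1]]}}

```text
t: 28.25
tool_pos: [0.5433, 0.1805, 0.0265]
ee_rot: [[-0.981, -0.196, 0.0], [-0.196, 0.981, -0.002], [0.0, -0.002, -1.0]]
contact_force: [-1.5, -2.2, -5.6]
grip_width: 0.039
finger_force: 63.2
```

Emit:
{"fn": "drive_tool", "kwargs": {"plan": [[0, 0, 0, 0, 0, 0, 0.2], [0, 0, 0, 0, 0, 0, -0.4], [0, 0, 0, 0, 0, 0, -0.4], [0, 0, 0, 0, 0, 0, -0.4], [0, 0, -2, 0, 0, 0, -0.4]]}}

```text
t: 28.75
tool_pos: [0.5414, 0.1805, 0.045]
ee_rot: [[-0.981, -0.196, -0.004], [-0.196, 0.981, -0.003], [0.005, -0.002, -1.0]]
contact_force: [-0.1, 0.6, -0.8]
grip_width: 0.0597
finger_force: 0.0
```

Emit:
{"fn": "drive_tool", "kwargs": {"plan": [[0, 0, -4, 0, 0, 0, -0.4], [0, 0, -4, 0, 0, 0, -0.4], [0, 0, -4, 0, 0, 0, -0.4], [0, 0, 0, 0, 0, 0, -0.4], [0, 0, 0, 0, 0, 0, -0.4]]}}

```text
t: 29.25
tool_pos: [0.5448, 0.1814, 0.169]
ee_rot: [[-0.981, -0.196, 0.005], [-0.196, 0.981, -0.001], [-0.005, -0.002, -1.0]]
contact_force: [-1.2, -0.3, -0.4]
grip_width: 0.0603
finger_force: 0.0
```

```bash
python3 - <<'E'
from h import *
st(); 
for n in("wrist","side","top"):
  p,d,W=cloud(n); H=W[...,2]; save("x_"+n,p)
  L=(W[...,:2]-TC)@TR
  for y in(-.08,0,.08):
    for a,b in((-.093,-.078),(.078,.093)):
      m=(L[...,0]>a)&(L[...,0]<b)&(abs(L[...,1]-y)<.016)&(H<.035)&(H>.01); print(n,'plate',y,a,m.sum(),np.percentile(H[m],[10,50,90]).round(4) if m.sum() else '')
w=wor(.113,.0155); plan((*w,.13,191.285),(*w,.040,191.285),hand=-.4)
E
```

```text
t 29.25 p [0.5448 0.1814 0.169 ] psi 191.31 F [-1.2 -0.3 -0.4] w 0.0603 0.0 j6 [ -0.  73. -91.]
wrist plate -0.08 -0.093 607 [0.0184 0.0196 0.0209]
wrist plate -0.08 0.078 0 
wrist plate 0 -0.093 615 [0.0184 0.0197 0.0208]
wrist plate 0 0.078 0 
wrist plate 0.08 -0.093 624 [0.0186 0.0198 0.021 ]
wrist plate 0.08 0.078 82 [0.0188 0.0196 0.0204]
side plate -0.08 -0.093 20 [0.0179 0.0209 0.0227]
side plate -0.08 0.078 12 [0.0192 0.0212 0.0232]
side plate 0 -0.093 20 [0.0171 0.0202 0.0237]
side plate 0 0.078 0 
side plate 0.08 -0.093 16 [0.0163 0.0209 0.0224]
side plate 0.08 0.078 0 
top plate -0.08 -0.093 0 
top plate -0.08 0.078 0 
top plate 0 -0.093 0 
top plate 0 0.078 5 [0.0189 0.0199 0.021 ]
top plate 0.08 -0.093 14 [0.0169 0.0196 0.0231]
top plate 0.08 0.078 19 [0.0161 0.0205 0.0242]
wp (np.float64(0.6352020634531245), np.float64(0.2966732255076756), 0.13, 191.285)
[[-2.9,2.4,0.9,0,0,0,-0.4],[-2.8,2.4,0.9,0,-0.1,0,-0.4],[-2.9,2.4,0.8,-0.1,0,0,-0.4],[-2.8,2.34,0.87,0,-0.1,0,-0.4]]
wp (np.float64(0.6352020634531245), np.float64(0.2966732255076756), 0.04, 191.285)
[[0,0,3,0,0,0,-0.4],[0,0,3,0,0,0,-0.4],[0,0,3,0,0,0,-0.4]]
```

Emit:
{"fn": "drive_tool", "kwargs": {"plan": [[-2.9, 2.4, 0.9, 0, 0, 0, -0.4], [-2.8, 2.4, 0.9, 0, 0, 0, -0.4], [-2.9, 2.4, 0.8, 0, 0, 0, -0.4], [-2.8, 2.3, 0.9, 0, 0, 0, -0.4], [0, 0, 0, 0, 0, 0, -0.4]]}}

```text
t: 29.9
tool_pos: [0.6359, 0.2989, 0.1258]
ee_rot: [[-0.98, -0.198, -0.006], [-0.198, 0.98, -0.003], [0.006, -0.002, -1.0]]
contact_force: [-0.4, -0.1, -0.0]
grip_width: 0.0595
finger_force: 0.0
```

Emit:
{"fn": "drive_tool", "kwargs": {"plan": [[0, 0, 0, 0, 0, 0, -0.4], [0, 0, 3, 0, 0, 0, -0.4], [0, 0, 3, 0, 0, 0, -0.4], [0, 0, 3.2, 0, 0, 0, -0.4], [0, 0, 0, 0, 0, 0, 0.4]]}}

```text
t: 30.4
tool_pos: [0.631, 0.2934, 0.0334]
ee_rot: [[-0.981, -0.195, -0.012], [-0.195, 0.981, -0.006], [0.013, -0.004, -1.0]]
contact_force: [-2.0, -1.2, -0.9]
grip_width: 0.0464
finger_force: 0.0
```

Emit:
{"fn": "drive_tool", "kwargs": {"plan": [[0, 0, 0, 0, 0, 0, 1], [0, 0, 0, 0, 0, 0, 1], [0, 0, 0, 0, 0, 0, 1], [0, 0, 0, 0, 0, 0, 1]]}}

```text
t: 30.8
tool_pos: [0.6385, 0.2957, 0.0426]
ee_rot: [[-0.981, -0.196, 0.005], [-0.196, 0.981, -0.002], [-0.004, -0.003, -1.0]]
contact_force: [-0.9, -3.9, 6.5]
grip_width: 0.0099
finger_force: 61.1
```

```bash
python3 - <<'E'
from h import *
st(); print(loc(env.get_obs()['tool_pos']))
E
```

```text
t 30.8 p [0.6385 0.2957 0.0426] psi 191.29 F [-0.9 -3.9  6.5] w 0.0099 61.1 j6 [ -0.  66. -83.]
[0.11603594 0.01391768]
```

Emit:
{"fn": "drive_tool", "kwargs": {"plan": [[0, -0.4, -0.2, 0, 0, 0, 1], [0, -0.6, 0, 0, 0, 0, 1], [0, -0.6, 0, 0, 0, 0, 1], [0, -0.6, 0, 0, 0, 0, 1], [0, -0.5, 0, 0, 0, 0, 1]]}}

```text
t: 31.3
tool_pos: [0.6434, 0.2706, 0.0427]
ee_rot: [[-0.981, -0.196, 0.004], [-0.196, 0.981, 0.0], [-0.004, -0.0, -1.0]]
contact_force: [4.7, 4.6, 0.5]
grip_width: 0.0102
finger_force: 60.5
```

Emit:
{"fn": "drive_tool", "kwargs": {"plan": [[0, -0.4, 0, 0, 0, 0, 1], [0, -0.1, 0, 0, 0, 0, 1], [0, -0.1, 0, 0, 0, 0, 1]]}}

```text
t: 31.6
tool_pos: [0.6443, 0.2661, 0.0427]
ee_rot: [[-0.981, -0.195, 0.004], [-0.195, 0.981, 0.003], [-0.004, 0.002, -1.0]]
contact_force: [2.1, 8.2, -1.5]
grip_width: 0.0107
finger_force: 60.4
```

```bash
python3 - <<'E'
from h import *
st(); print(loc(env.get_obs()['tool_pos']))
E
```

```text
t 31.6 p [0.6443 0.2661 0.0427] psi 191.27 F [ 2.1  8.2 -1.5] w 0.0107 60.4 j6 [  0.  66. -86.]
[ 0.11595909 -0.01627614]
```

Emit:
{"fn": "drive_tool", "kwargs": {"plan": [[0, -0.1, 0, 0, 0, 0, 1], [0, -0.1, 0, 0, 0, 0, 1], [0, 0, 0, 0, 0, 0, 1]]}}

```text
t: 31.9
tool_pos: [0.6443, 0.2661, 0.0427]
ee_rot: [[-0.981, -0.196, 0.004], [-0.196, 0.981, 0.005], [-0.005, 0.004, -1.0]]
contact_force: [2.8, 11.4, 0.4]
grip_width: 0.0108
finger_force: 60.4
```

Emit:
{"fn": "drive_tool", "kwargs": {"plan": [[0, 0.2, 0, 0, 0, 0, 0.4], [0, 0, 0, 0, 0, 0, -0.3], [0, 0, 0, 0, 0, 0, -0.3], [0, 0, 0, 0, 0, 0, -0.3], [0, 0, -2, 0, 0, 0, -0.3]]}}

```text
t: 32.4
tool_pos: [0.6399, 0.2623, 0.0578]
ee_rot: [[-0.981, -0.195, -0.008], [-0.195, 0.981, -0.005], [0.009, -0.003, -1.0]]
contact_force: [0.4, 0.0, -0.0]
grip_width: 0.0556
finger_force: 0.0
```

Emit:
{"fn": "drive_tool", "kwargs": {"plan": [[0, 0, -4, 0, 0, 0, -0.3], [0, 0, -4, 0, 0, 0, -0.3], [0, 0, -4, 0, 0, 0, -0.6], [2, -3, -2, 0, 0, 0, -0.6], [2, -3, 0, 0, 0, 0, -0.6]]}}

```text
t: 32.9
tool_pos: [0.6182, 0.1976, 0.2073]
ee_rot: [[-0.98, -0.198, 0.01], [-0.198, 0.98, -0.001], [-0.01, -0.003, -1.0]]
contact_force: [0.2, -0.2, 0.4]
grip_width: 0.0685
finger_force: 0.0
```

Emit:
{"fn": "drive_tool", "kwargs": {"plan": [[0, -4, 0, 0, 0, 0, -0.6], [0, -4, 0, 0, 0, 0, -0.6], [0, -3, 0, 0, 0, 0, -0.6], [0, 0, 0, 0, 0, 0, -0.6], [0, 0, 0, 0, 0, 0, -0.6]]}}

```text
t: 33.4
tool_pos: [0.6369, 0.0888, 0.2018]
ee_rot: [[-0.981, -0.194, -0.0], [-0.194, 0.981, -0.002], [0.001, -0.002, -1.0]]
contact_force: [0.5, -0.3, -0.5]
grip_width: 0.0681
finger_force: 0.0
```

```bash
python3 - <<'E'
from h import *
st(); p,d,W=cloud("wrist"); save("w7",p); np.savez("w7.npz",p=p,W=W); H=W[...,2]
L=(W[...,:2]-TC)@TR
m=(abs(L[...,0]-.11)<.02)&(abs(L[...,1])<.04)&(H>.05)&(H<.066); print('tab',m.sum(),L[m].mean(0) if m.sum() else '')
m=(abs(W[...,0]-.66)<.1)&(abs(W[...,1]+.06)<.09)&(H>.07)&(H<.13); print(m.sum(),np.percentile(H[m],[50,95])); 
m&=H>np.percentile(H[m],95)-.008
r=cv2.minAreaRect(W[m][:,:2].astype(np.float32)*1000);print('handle',r,W[m].mean(0))
E
```

```text
t 33.4 p [0.6369 0.0888 0.2018] psi 191.18 F [ 0.5 -0.3 -0.5] w 0.0681 0.0 j6 [  -0.   79. -101.]
tab 276 [ 0.11107883 -0.01809045]
3967 [0.10675513 0.1083642 ]
handle ((664.0712890625, -58.39646530151367), (85.53567504882812, 24.11343765258789), 80.27413177490234) [ 0.66254215 -0.05772389  0.10674436]
```

View pics/w7.png

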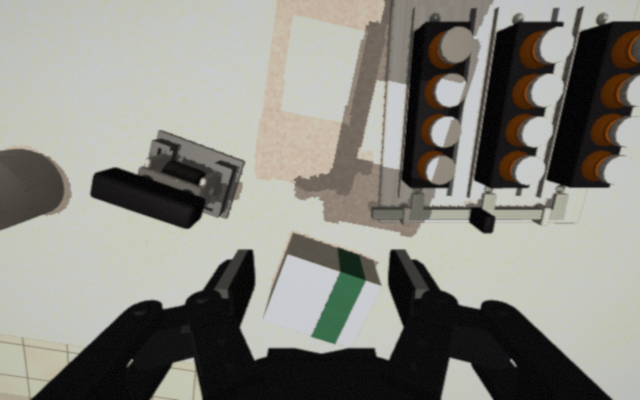

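Wrist view: bar shut with hooks over the rack ends (tab at (482,219)), roller handle at (147,198). Going to the roller handle.

```bash
python3 - <<'E'
from h import *
plan((.6641,-.0584,.18,80.3),(.6641,-.0584,.076,80.3),hand=-.4)
E
```

```text
wp (0.6641, -0.0584, 0.18, 80.3)
[[0,-1.1,0.2,0,0,7.9,-0.4],[-0.1,-1.1,0.2,0,0,7.9,-0.4],[-0.3,-1,0.2,0,0,7.9,-0.4],[-0.4,-1,0.1,0,0,7.9,-0.4],[-0.6,-0.9,0.2,0,0,7.9,-0.4]]
[[-0.7,-0.8,0.1,0,0,7.9,-0.4],[-0.8,-0.7,0.2,0,0,7.9,-0.4],[-0.9,-0.6,0.1,0,0,8,-0.4],[-0.9,-0.5,0.2,0,0,7.9,-0.4],[-1,-0.4,0.1,0,0,8,-0.4]]
[[-1.1,-0.2,0.2,0,0,7.9,-0.4],[-1.1,-0.1,0.1,0,0,8,-0.4],[-1.1,0,0.2,0,0,7.9,-0.4],[-1.01,0.2,0.1,0,0.1,8,-0.4]]
wp (0.6641, -0.0584, 0.076, 80.3)
[[0,0,3.5,0,0,0,-0.4],[0,0,3.5,0,0,0,-0.4],[0,0.01,3.4,0,0,0,-0.4]]
```

Emit:
{"fn": "drive_tool", "kwargs": {"plan": [[0, -1.1, 0.2, 0, 0, 7.9, -0.4], [-0.1, -1.1, 0.2, 0, 0, 7.9, -0.4], [-0.3, -1, 0.2, 0, 0, 7.9, -0.4], [-0.4, -1, 0.1, 0, 0, 7.9, -0.4], [-0.6, -0.9, 0.2, 0, 0, 7.9, -0.4]]}}

```text
t: 33.95
tool_pos: [0.6471, 0.0381, 0.1929]
ee_rot: [[-0.88, 0.475, -0.0], [0.475, 0.88, -0.002], [-0.001, -0.002, -1.0]]
contact_force: [-1.0, 0.2, -0.3]
grip_width: 0.0598
finger_force: 0.0
```

Emit:
{"fn": "drive_tool", "kwargs": {"plan": [[-0.7, -0.8, 0.1, 0, 0, 7.9, -0.4], [-0.8, -0.7, 0.2, 0, 0, 7.9, -0.4], [-0.9, -0.6, 0.1, 0, 0, 8, -0.4], [-0.9, -0.5, 0.2, 0, 0, 7.9, -0.4], [-1, -0.4, 0.1, 0, 0, 8, -0.4]]}}

```text
t: 34.45
tool_pos: [0.6574, -0.0139, 0.1858]
ee_rot: [[-0.373, 0.928, -0.0], [0.928, 0.373, -0.002], [-0.001, -0.001, -1.0]]
contact_force: [-0.2, 0.1, 0.2]
grip_width: 0.0598
finger_force: 0.0
```

Emit:
{"fn": "drive_tool", "kwargs": {"plan": [[-1.1, -0.2, 0.2, 0, 0, 7.9, -0.4], [-1.1, -0.1, 0.1, 0, 0, 8, -0.4], [-1.1, 0, 0.2, 0, 0, 7.9, -0.4], [-1, 0.2, 0.1, 0, 0.1, 8, -0.4], [0, 0, 0, 0, 0, 0, -0.4]]}}

```text
t: 34.95
tool_pos: [0.6644, -0.0579, 0.1799]
ee_rot: [[0.168, 0.986, -0.0], [0.986, -0.168, -0.0], [-0.0, -0.0, -1.0]]
contact_force: [-0.2, 0.3, 0.5]
grip_width: 0.0598
finger_force: 0.0
```

Emit:
{"fn": "drive_tool", "kwargs": {"plan": [[0, 0, 0, 0, 0, 0, -0.4], [0, 0, 0, 0, 0, 0, -0.4]]}}

```text
t: 35.15
tool_pos: [0.6644, -0.057, 0.1803]
ee_rot: [[0.165, 0.986, 0.0], [0.986, -0.165, -0.0], [0.0, 0.0, -1.0]]
contact_force: [-0.2, 0.2, 0.1]
grip_width: 0.0597
finger_force: 0.0
```

```bash
python3 - <<'E'
from h import *
st(); p,d,W=cloud("wrist"); H=W[...,2]; save("w8",p)
m=(abs(W[...,0]-.66)<.06)&(abs(W[...,1]+.06)<.07)&(H>.1)&(H<.115); r=cv2.minAreaRect(W[m][:,:2].astype(np.float32)*1000);print('handle',r,W[m].mean(0))
# cradle for later: grey lips ~26 mm
m=(abs(W[...,0]-.66)<.08)&(abs(W[...,1]+.06)<.09)&(H>.014)&(H<.03); r=cv2.minAreaRect(W[m][:,:2].astype(np.float32)*1000);print('cradle',m.sum(),r)
plan((.6641,-.0584,.076,80.3),hand=-.4)
E
```

```text
t 35.15 p [ 0.6644 -0.057   0.1803] psi 80.5 F [-0.2  0.2  0.1] w 0.0597 0.0 j6 [ 0. 78. -3.]
handle ((665.4627685546875, -58.6689338684082), (85.14096069335938, 23.963729858398438), 79.63206481933594) [ 0.6657712  -0.05556032  0.10715399]
cradle 1383 ((665.286376953125, -57.66337585449219), (88.70222473144531, 59.8685302734375), 80.25438690185547)
wp (0.6641, -0.0584, 0.076, 80.3)
[[0,0,3.5,0,0,0.1,-0.4],[-0.1,0,3.5,0,0,0,-0.4],[-0.02,-0.02,3.44,0,0,0.1,-0.4]]
```

View pics/w8.png

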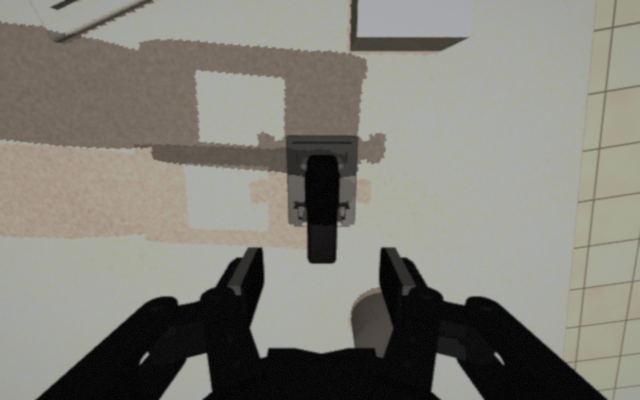

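Emit:
{"fn": "drive_tool", "kwargs": {"plan": [[-0.15, 0.1, 3.5, 0, 0, 0.4, -0.4], [0, 0, 3.5, 0, 0, 0, -0.4], [0, 0, 3.4, 0, 0, 0, -0.4], [0, 0, 0, 0, 0, 0, -0.4], [0, 0, 0, 0, 0, 0, 0.4]]}}

```text
t: 35.7
tool_pos: [0.6649, -0.0595, 0.0761]
ee_rot: [[0.174, 0.985, -0.001], [0.985, -0.174, -0.0], [-0.0, -0.001, -1.0]]
contact_force: [0.4, 0.2, 0.7]
grip_width: 0.0465
finger_force: 0.0
```

Emit:
{"fn": "drive_tool", "kwargs": {"plan": [[0, 0, 0, 0, 0, 0, 1], [0, 0, 0, 0, 0, 0, 1], [0, 0, 0, 0, 0, 0, 1], [0, 0, 0, 0, 0, 0, 1], [0, 0, 0, 0, 0, 0, 1]]}}

```text
t: 36.2
tool_pos: [0.6671, -0.0604, 0.0782]
ee_rot: [[0.175, 0.984, 0.005], [0.985, -0.175, -0.001], [-0.0, 0.005, -1.0]]
contact_force: [2.2, 0.5, 3.3]
grip_width: 0.0229
finger_force: 60.2
```

```bash
python3 - <<'E'
from h import *
st()
E
```

```text
t 36.2 p [ 0.6671 -0.0604  0.0782] psi 79.9 F [2.2 0.5 3.3] w 0.0229 60.2 j6 [-0. 67. -2.]
```

```bash
python3 - <<'E'
from h import *
w=wor(-.055,-.0815); plan((.667,-.060,.22,79.9),(*w,.22,101.285),(*w,.17,101.285),hand=1)
E
```

```text
wp (0.667, -0.06, 0.22, 79.9)
[[0,0,-3.5,0.1,0,0,1],[0,0,-3.6,0.1,0,0,1],[0,0,-3.5,0.1,0,0,1],[0.03,0.02,-3.58,0,0,0,1]]
wp (np.float64(0.48943206138319406), np.float64(0.16867280950627156), 0.22, 101.285)
[[2.4,-2.7,0,0,0,-2.7,1],[2.6,-2.6,0,0,0,-2.7,1],[2.7,-2.4,0,0,0,-2.7,1],[2.8,-2.3,0,0,0,-2.7,1],[2.9,-2.2,0,0,0,-2.6,1]]
[[3,-2.1,0,0,0,-2.7,1],[3,-1.9,0,0,0,-2.6,1],[3.12,-1.75,-0.01,0,0,-2.7,1]]
wp (np.float64(0.48943206138319406), np.float64(0.16867280950627156), 0.17, 101.285)
[[0,0,2.5,0,0,0,1],[0,0,2.5,0,0,0,1]]
```

Emit:
{"fn": "drive_tool", "kwargs": {"plan": [[0, 0, -1.5, 0, 0, 0, 1], [0, 0, -3, 0, 0, 0, 1], [0, 0, -3.5, 0, 0, 0, 1], [0, 0, -3.5, 0, 0, 0, 1], [0, 0, -2.7, 0, 0, 0, 1]]}}

```text
t: 36.7
tool_pos: [0.6642, -0.06, 0.2197]
ee_rot: [[0.175, 0.985, -0.001], [0.985, -0.175, -0.0], [-0.001, -0.001, -1.0]]
contact_force: [0.6, 1.0, -3.7]
grip_width: 0.0233
finger_force: 61.3
```

Emit:
{"fn": "drive_tool", "kwargs": {"plan": [[2.4, -2.7, 0, 0, 0, -2.7, 1], [2.6, -2.6, 0, 0, 0, -2.7, 1], [2.7, -2.4, 0, 0, 0, -2.7, 1], [2.8, -2.3, 0, 0, 0, -2.7, 1], [2.9, -2.2, 0, 0, 0, -2.6, 1]]}}

```text
t: 37.2
tool_pos: [0.5515, 0.0847, 0.217]
ee_rot: [[-0.059, 0.998, -0.004], [0.998, 0.059, -0.001], [-0.0, -0.004, -1.0]]
contact_force: [0.4, 0.5, -2.9]
grip_width: 0.0234
finger_force: 60.9
```

Emit:
{"fn": "drive_tool", "kwargs": {"plan": [[3, -2.1, 0, 0, 0, -2.7, 1], [3, -1.9, 0, 0, 0, -2.6, 1], [3.1, -1.8, 0, 0, 0, -2.7, 1], [0, 0, 2.5, 0, 0, 0, 1], [0, 0, 2, 0, 0, 0, 1]]}}

```text
t: 37.7
tool_pos: [0.4849, 0.1691, 0.1722]
ee_rot: [[-0.198, 0.98, -0.002], [0.98, 0.198, -0.001], [-0.001, -0.002, -1.0]]
contact_force: [0.4, -0.7, -4.1]
grip_width: 0.0229
finger_force: 60.9
```

Emit:
{"fn": "drive_tool", "kwargs": {"plan": [[0, 0, 0, 0, 0, 0, 1], [0, 0, 0, 0, 0, 0, 1], [0, 0, 0, 0, 0, 0, 1]]}}

```text
t: 38.0
tool_pos: [0.4879, 0.1682, 0.1742]
ee_rot: [[-0.195, 0.981, 0.002], [0.981, 0.195, -0.0], [-0.001, 0.002, -1.0]]
contact_force: [1.0, 0.0, -3.8]
grip_width: 0.0228
finger_force: 60.9
```

```bash
python3 - <<'E'
from h import *
st(); print(loc(env.get_obs()['tool_pos'])); p,d,W=cloud("wrist"); save("w9",p)
E
```

```text
t 38.0 p [0.4879 0.1682 0.1742] psi 101.27 F [ 1.   0.  -3.8] w 0.0228 60.9 j6 [-0. 72. -2.]
[-0.05661214 -0.08164077]
```

View pics/w9.png

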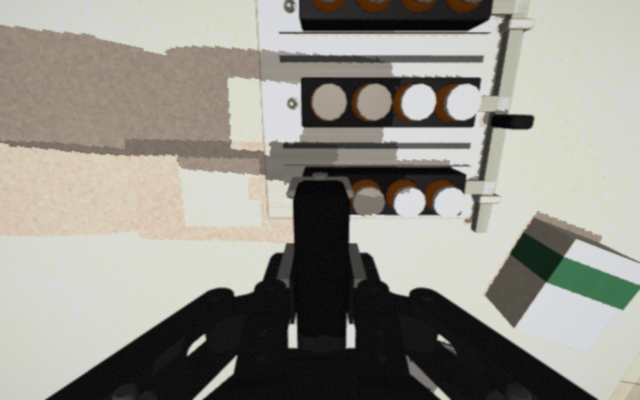

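Roller is held upright above the near rack's first stopper (around (320,200)). Lowering gently.

Emit:
{"fn": "drive_tool", "kwargs": {"plan": [[0, 0, 1, 0, 0, 0, 1], [0, 0, 1, 0, 0, 0, 1], [0, 0, 0.5, 0, 0, 0, 1], [0, 0, 0, 0, 0, 0, 1], [0, 0, 0, 0, 0, 0, 1]]}}

```text
t: 38.55
tool_pos: [0.4873, 0.1684, 0.1481]
ee_rot: [[-0.196, 0.981, 0.001], [0.981, 0.196, -0.0], [-0.0, 0.0, -1.0]]
contact_force: [-0.1, 0.0, -3.5]
grip_width: 0.0231
finger_force: 61.1
```

Emit:
{"fn": "drive_tool", "kwargs": {"plan": [[0, 0, 0.2, 0, 0, 0, 1], [0, 0, 0.2, 0, 0, 0, 1], [0, 0, 0, 0, 0, 0, 1]]}}

```text
t: 38.85
tool_pos: [0.4882, 0.1686, 0.1451]
ee_rot: [[-0.196, 0.981, 0.003], [0.981, 0.196, 0.0], [-0.001, 0.003, -1.0]]
contact_force: [0.0, -0.1, 3.3]
grip_width: 0.0233
finger_force: 61.8
```

Emit:
{"fn": "drive_tool", "kwargs": {"plan": [[0, 0, 0.2, 0, 0, 0, 1], [0, 0, 0.2, 0, 0, 0, 1], [0, 0, 0, 0, 0, 0, 1]]}}

```text
t: 39.15
tool_pos: [0.4877, 0.1685, 0.1405]
ee_rot: [[-0.196, 0.981, 0.002], [0.981, 0.196, -0.0], [-0.001, 0.002, -1.0]]
contact_force: [0.4, 0.3, 6.4]
grip_width: 0.0232
finger_force: 62.2
```

Emit:
{"fn": "drive_tool", "kwargs": {"plan": [[0, 0.2, 0.1, 0, 0, 0, 1], [0, 0.2, 0.1, 0, 0, 0, 1], [0, 0, 0, 0, 0, 0, 1]]}}

```text
t: 39.45
tool_pos: [0.4924, 0.1694, 0.1393]
ee_rot: [[-0.196, 0.981, 0.003], [0.981, 0.196, 0.0], [-0.001, 0.003, -1.0]]
contact_force: [-0.4, -0.2, 8.9]
grip_width: 0.0232
finger_force: 62.5
```

Emit:
{"fn": "drive_tool", "kwargs": {"plan": [[0, 0.4, 0, 0, 0, 0, 1], [0, 0.4, 0, 0, 0, 0, 1], [0, 0.4, 0, 0, 0, 0, 1]]}}

```text
t: 39.75
tool_pos: [0.504, 0.1717, 0.1394]
ee_rot: [[-0.196, 0.981, 0.003], [0.981, 0.196, 0.0], [-0.001, 0.003, -1.0]]
contact_force: [-0.2, 0.3, 8.1]
grip_width: 0.0233
finger_force: 62.4
```

Emit:
{"fn": "drive_tool", "kwargs": {"plan": [[0, 0.4, 0, 0, 0, 0, 1], [0, 0.4, 0, 0, 0, 0, 1], [0, 0.4, 0, 0, 0, 0, 1]]}}

```text
t: 40.05
tool_pos: [0.514, 0.1738, 0.1387]
ee_rot: [[-0.196, 0.981, -0.001], [0.981, 0.196, -0.001], [-0.001, -0.002, -1.0]]
contact_force: [-2.6, -0.7, 9.3]
grip_width: 0.0229
finger_force: 62.7
```

Emit:
{"fn": "drive_tool", "kwargs": {"plan": [[0, 0.4, 0, 0, 0, 0, 1], [0, 0.4, 0, 0, 0, 0, 1], [0, 0.4, 0, 0, 0, 0, 1]]}}

```text
t: 40.35
tool_pos: [0.5276, 0.1765, 0.1395]
ee_rot: [[-0.196, 0.981, 0.003], [0.981, 0.196, 0.0], [-0.0, 0.003, -1.0]]
contact_force: [-0.9, 0.0, 8.6]
grip_width: 0.0231
finger_force: 62.6
```

```bash
python3 - <<'E'
from h import *
st(); print(loc(env.get_obs()['tool_pos']))
E
```

```text
t 40.35 p [0.5276 0.1765 0.1395] psi 101.3 F [-0.9  0.   8.6] w 0.0231 62.6 j6 [-0. 69. -2.]
[-0.01604462 -0.08128591]
```

Emit:
{"fn": "drive_tool", "kwargs": {"plan": [[0, 0.4, 0, 0, 0, 0, 1], [0, 0.4, 0, 0, 0, 0, 1], [0, 0.4, 0, 0, 0, 0, 1], [0, 0.4, 0, 0, 0, 0, 1], [0, 0.4, 0, 0, 0, 0, 1]]}}

```text
t: 40.85
tool_pos: [0.5454, 0.1801, 0.1388]
ee_rot: [[-0.196, 0.981, -0.001], [0.981, 0.196, -0.001], [-0.001, -0.001, -1.0]]
contact_force: [-3.1, -1.0, 8.9]
grip_width: 0.023
finger_force: 62.4
```

Emit:
{"fn": "drive_tool", "kwargs": {"plan": [[0, 0.4, 0, 0, 0, 0, 1], [0, 0.4, 0, 0, 0, 0, 1], [0, 0.4, 0, 0, 0, 0, 1], [0, 0.4, 0, 0, 0, 0, 1], [0, 0.4, 0, 0, 0, 0, 1]]}}

```text
t: 41.35
tool_pos: [0.5668, 0.1844, 0.1396]
ee_rot: [[-0.196, 0.981, 0.003], [0.981, 0.196, 0.0], [-0.0, 0.003, -1.0]]
contact_force: [0.0, 0.2, 7.9]
grip_width: 0.023
finger_force: 62.5
```

Emit:
{"fn": "drive_tool", "kwargs": {"plan": [[0, 0.4, 0, 0, 0, 0, 1], [0, 0.4, 0, 0, 0, 0, 1], [0, 0.4, 0, 0, 0, 0, 1], [0, 0.4, 0, 0, 0, 0, 1], [0, 0.4, 0, 0, 0, 0, 1]]}}

```text
t: 41.85
tool_pos: [0.5858, 0.1882, 0.1394]
ee_rot: [[-0.196, 0.981, 0.002], [0.981, 0.196, -0.0], [-0.0, 0.002, -1.0]]
contact_force: [-0.4, 0.5, 8.6]
grip_width: 0.0232
finger_force: 62.6
```

Emit:
{"fn": "drive_tool", "kwargs": {"plan": [[0, 0.4, 0, 0, 0, 0, 1], [0, 0.4, 0, 0, 0, 0, 1], [0, 0.4, 0, 0, 0, 0, 1], [0, 0, 0, 0, 0, 0, 1]]}}

```text
t: 42.25
tool_pos: [0.5987, 0.1907, 0.1397]
ee_rot: [[-0.196, 0.981, 0.004], [0.981, 0.196, 0.001], [-0.0, 0.004, -1.0]]
contact_force: [0.9, 0.4, 7.4]
grip_width: 0.023
finger_force: 62.3
```

```bash
python3 - <<'E'
from h import *
st(); print(loc(env.get_obs()['tool_pos']))
E
```

```text
t 42.25 p [0.5987 0.1907 0.1397] psi 101.3 F [0.9 0.4 7.4] w 0.023 62.3 j6 [-0. 71. -2.]
[ 0.05645337 -0.08122968]
```

A return pass, slightly firmer.

Emit:
{"fn": "drive_tool", "kwargs": {"plan": [[0, 0, 0.15, 0, 0, 0, 1], [0, -0.7, 0, 0, 0, 0, 1], [0, -0.7, 0, 0, 0, 0, 1], [0, -0.7, 0, 0, 0, 0, 1], [0, -0.7, 0, 0, 0, 0, 1]]}}

```text
t: 42.75
tool_pos: [0.572, 0.1854, 0.1391]
ee_rot: [[-0.196, 0.981, 0.007], [0.981, 0.196, 0.001], [-0.0, 0.007, -1.0]]
contact_force: [0.9, 0.9, 8.7]
grip_width: 0.0229
finger_force: 62.5
```

Emit:
{"fn": "drive_tool", "kwargs": {"plan": [[0, -0.7, 0, 0, 0, 0, 1], [0, -0.7, 0, 0, 0, 0, 1], [0, -0.7, 0, 0, 0, 0, 1], [0, -0.7, 0, 0, 0, 0, 1], [0, -0.7, 0, 0, 0, 0, 1]]}}

```text
t: 43.25
tool_pos: [0.5377, 0.1785, 0.1391]
ee_rot: [[-0.196, 0.981, 0.007], [0.981, 0.196, 0.001], [-0.001, 0.007, -1.0]]
contact_force: [0.7, 0.2, 10.2]
grip_width: 0.023
finger_force: 62.5
```

Emit:
{"fn": "drive_tool", "kwargs": {"plan": [[0, -0.7, 0, 0, 0, 0, 1], [0, -0.7, 0, 0, 0, 0, 1], [0, -0.7, 0, 0, 0, 0, 1], [0, -0.7, 0, 0, 0, 0, 1], [0, -0.7, 0, 0, 0, 0, 1]]}}

```text
t: 43.75
tool_pos: [0.5033, 0.1715, 0.1389]
ee_rot: [[-0.196, 0.981, 0.007], [0.981, 0.196, 0.001], [-0.001, 0.007, -1.0]]
contact_force: [1.0, 0.3, 9.5]
grip_width: 0.0234
finger_force: 62.5
```

Emit:
{"fn": "drive_tool", "kwargs": {"plan": [[0, -0.7, 0, 0, 0, 0, 1], [0, 0, 0, 0, 0, 0, 1], [0, 0, -1, 0, 0, 0, 1], [0, 0, -1.5, 0, 0, 0, 1], [0, 0, 0, 0, 0, 0, 1]]}}

```text
t: 44.25
tool_pos: [0.4942, 0.1698, 0.162]
ee_rot: [[-0.196, 0.981, 0.001], [0.981, 0.196, -0.0], [-0.0, 0.001, -1.0]]
contact_force: [1.2, 0.6, -3.2]
grip_width: 0.023
finger_force: 61.1
```

```bash
python3 - <<'E'
from h import *
st(); print(loc(env.get_obs()['tool_pos'])); w=wor(-.055,-.0015); plan((*w,.15,101.285),hand=1)
E
```

```text
t 44.25 p [0.4942 0.1698 0.162 ] psi 101.3 F [ 1.2  0.6 -3.2] w 0.023 61.1 j6 [-0. 71. -2.]
[-0.05004826 -0.08130345]
wp (np.float64(0.4737769083261375), np.float64(0.24712608338799133), 0.15, 101.285)
[[2.7,-0.2,0.4,0,0,0,1],[2.6,-0.1,0.4,0,0,0,1],[2.68,-0.19,0.39,0.1,0,0,1]]
```

Emit:
{"fn": "drive_tool", "kwargs": {"plan": [[2.7, -0.2, 0, 0, 0, 0, 1], [2.6, -0.1, 0, 0, 0, 0, 1], [2.7, -0.2, 0, 0, 0, 0, 1], [0, 0, 0, 0, 0, 0, 1], [0, 0, 1.2, 0, 0, 0, 1]]}}

```text
t: 44.75
tool_pos: [0.4737, 0.2477, 0.1492]
ee_rot: [[-0.198, 0.98, 0.002], [0.98, 0.198, -0.001], [-0.001, 0.002, -1.0]]
contact_force: [1.1, -0.9, -3.6]
grip_width: 0.0229
finger_force: 61.1
```

Emit:
{"fn": "drive_tool", "kwargs": {"plan": [[0, 0, 0, 0, 0, 0, 1], [0, 0, 0.2, 0, 0, 0, 1], [0, 0, 0.2, 0, 0, 0, 1], [0, 0, 0, 0, 0, 0, 1]]}}

```text
t: 45.15
tool_pos: [0.4745, 0.2469, 0.1463]
ee_rot: [[-0.195, 0.981, 0.002], [0.981, 0.195, -0.0], [-0.0, 0.002, -1.0]]
contact_force: [0.2, -1.0, 1.3]
grip_width: 0.0229
finger_force: 61.7
```

Emit:
{"fn": "drive_tool", "kwargs": {"plan": [[0, 0, 0.2, 0, 0, 0, 1], [0, 0, 0.2, 0, 0, 0, 1], [0, 0, 0, 0, 0, 0, 1]]}}

```text
t: 45.45
tool_pos: [0.4738, 0.247, 0.1417]
ee_rot: [[-0.196, 0.981, 0.001], [0.981, 0.196, -0.001], [-0.001, 0.001, -1.0]]
contact_force: [1.1, -1.0, 3.1]
grip_width: 0.0232
finger_force: 61.9
```

```bash
python3 - <<'E'
from h import *
st(); print(loc(env.get_obs()['tool_pos']))
E
```

```text
t 45.45 p [0.4738 0.247  0.1417] psi 101.29 F [ 1.1 -1.   3.1] w 0.0232 61.9 j6 [-0. 69.  7.]
[-0.05501687 -0.00165286]
```

Lower 3 mm more and roll.

Emit:
{"fn": "drive_tool", "kwargs": {"plan": [[0, 0.2, 0.15, 0, 0, 0, 1], [0, 0.2, 0.15, 0, 0, 0, 1], [0, 0, 0, 0, 0, 0, 1]]}}

```text
t: 45.75
tool_pos: [0.4786, 0.2481, 0.1396]
ee_rot: [[-0.196, 0.981, 0.003], [0.981, 0.196, -0.0], [-0.001, 0.003, -1.0]]
contact_force: [0.1, -1.7, 8.1]
grip_width: 0.0228
finger_force: 62.5
```

Emit:
{"fn": "drive_tool", "kwargs": {"plan": [[0, 0.4, 0, 0, 0, 0, 1], [0, 0.4, 0, 0, 0, 0, 1], [0, 0.4, 0, 0, 0, 0, 1], [0, 0.4, 0, 0, 0, 0, 1], [0, 0.4, 0, 0, 0, 0, 1]]}}

```text
t: 46.25
tool_pos: [0.4959, 0.2516, 0.1388]
ee_rot: [[-0.196, 0.981, -0.003], [0.981, 0.196, -0.002], [-0.001, -0.003, -1.0]]
contact_force: [-1.8, -1.7, 8.3]
grip_width: 0.0232
finger_force: 62.6
```

Emit:
{"fn": "drive_tool", "kwargs": {"plan": [[0, 0.4, 0, 0, 0, 0, 1], [0, 0.4, 0, 0, 0, 0, 1], [0, 0.4, 0, 0, 0, 0, 1], [0, 0.4, 0, 0, 0, 0, 1], [0, 0.4, 0, 0, 0, 0, 1]]}}

```text
t: 46.75
tool_pos: [0.5179, 0.256, 0.1399]
ee_rot: [[-0.196, 0.981, 0.003], [0.981, 0.196, -0.0], [-0.001, 0.003, -1.0]]
contact_force: [0.3, -0.8, 7.7]
grip_width: 0.023
finger_force: 62.5
```

Emit:
{"fn": "drive_tool", "kwargs": {"plan": [[0, 0.4, 0, 0, 0, 0, 1], [0, 0.4, 0, 0, 0, 0, 1], [0, 0.4, 0, 0, 0, 0, 1], [0, 0.4, 0, 0, 0, 0, 1], [0, 0.4, 0, 0, 0, 0, 1]]}}

```text
t: 47.25
tool_pos: [0.5369, 0.2599, 0.1397]
ee_rot: [[-0.196, 0.981, 0.002], [0.981, 0.196, -0.0], [-0.001, 0.002, -1.0]]
contact_force: [0.4, -0.1, 8.1]
grip_width: 0.0231
finger_force: 62.5
```

Emit:
{"fn": "drive_tool", "kwargs": {"plan": [[0, 0.4, 0, 0, 0, 0, 1], [0, 0.4, 0, 0, 0, 0, 1], [0, 0.4, 0, 0, 0, 0, 1], [0, 0.4, 0, 0, 0, 0, 1], [0, 0.4, 0, 0, 0, 0, 1]]}}

```text
t: 47.75
tool_pos: [0.5565, 0.2638, 0.1398]
ee_rot: [[-0.196, 0.981, 0.001], [0.981, 0.196, -0.0], [-0.001, 0.001, -1.0]]
contact_force: [-2.5, -0.9, 8.0]
grip_width: 0.0232
finger_force: 62.5
```

Emit:
{"fn": "drive_tool", "kwargs": {"plan": [[0, 0.4, 0, 0, 0, 0, 1], [0, 0.4, 0, 0, 0, 0, 1], [0, 0.4, 0, 0, 0, 0, 1], [0, 0.4, 0, 0, 0, 0, 1], [0, 0.4, 0, 0, 0, 0, 1]]}}

```text
t: 48.25
tool_pos: [0.5766, 0.2679, 0.14]
ee_rot: [[-0.196, 0.981, 0.003], [0.981, 0.196, 0.0], [-0.0, 0.003, -1.0]]
contact_force: [-0.4, -0.8, 7.0]
grip_width: 0.0231
finger_force: 62.4
```

```bash
python3 - <<'E'
from h import *
st(); print(loc(env.get_obs()['tool_pos']))
E
```

```text
t 48.25 p [0.5766 0.2679 0.14  ] psi 101.31 F [-0.4 -0.8  7. ] w 0.0231 62.4 j6 [-0. 72.  6.]
[ 0.04992758 -0.00125001]
```

Emit:
{"fn": "drive_tool", "kwargs": {"plan": [[0, 0.3, 0, 0, 0, 0, 1], [0, 0.3, 0.2, 0, 0, 0, 1], [0, -0.7, 0, 0, 0, 0, 1], [0, -0.7, 0, 0, 0, 0, 1], [0, -0.7, 0, 0, 0, 0, 1]]}}

```text
t: 48.75
tool_pos: [0.5624, 0.265, 0.1388]
ee_rot: [[-0.196, 0.981, 0.005], [0.981, 0.196, 0.001], [-0.0, 0.005, -1.0]]
contact_force: [-0.6, -0.1, 8.5]
grip_width: 0.0229
finger_force: 62.7
```

Emit:
{"fn": "drive_tool", "kwargs": {"plan": [[0, -0.7, 0, 0, 0, 0, 1], [0, -0.7, 0, 0, 0, 0, 1], [0, -0.7, 0, 0, 0, 0, 1], [0, -0.7, 0, 0, 0, 0, 1], [0, -0.7, 0, 0, 0, 0, 1]]}}

```text
t: 49.25
tool_pos: [0.528, 0.2582, 0.1387]
ee_rot: [[-0.196, 0.981, 0.005], [0.981, 0.196, 0.001], [-0.0, 0.005, -1.0]]
contact_force: [3.3, 0.9, 8.7]
grip_width: 0.0232
finger_force: 62.5
```

Emit:
{"fn": "drive_tool", "kwargs": {"plan": [[0, -0.7, 0, 0, 0, 0, 1], [0, -0.7, 0, 0, 0, 0, 1], [0, -0.7, 0, 0, 0, 0, 1], [0, -0.7, 0, 0, 0, 0, 1], [0, -0.7, 0, 0, 0, 0, 1]]}}

```text
t: 49.75
tool_pos: [0.4938, 0.2514, 0.1386]
ee_rot: [[-0.196, 0.981, 0.005], [0.981, 0.196, 0.001], [-0.0, 0.005, -1.0]]
contact_force: [4.5, 0.5, 8.6]
grip_width: 0.0232
finger_force: 62.5
```

Emit:
{"fn": "drive_tool", "kwargs": {"plan": [[0, -0.7, 0, 0, 0, 0, 1], [0, -0.7, 0, 0, 0, 0, 1], [0, 0, -1, 0, 0, 0, 1], [0, 0, -1.3, 0, 0, 0, 1], [0, 0, 0, 0, 0, 0, 1]]}}

```text
t: 50.25
tool_pos: [0.479, 0.2485, 0.1605]
ee_rot: [[-0.196, 0.981, 0.002], [0.981, 0.196, 0.0], [-0.0, 0.002, -1.0]]
contact_force: [0.8, 0.9, -3.0]
grip_width: 0.0233
finger_force: 61.1
```

```bash
python3 - <<'E'
from h import *
st(); print(loc(env.get_obs()['tool_pos'])); w=wor(-.055,.0785); plan((*w,.15,101.285),hand=1)
E
```

```text
t 50.25 p [0.479  0.2485 0.1605] psi 101.31 F [ 0.8  0.9 -3. ] w 0.0233 61.1 j6 [-0. 71.  7.]
[-0.04957213 -0.00117101]
wp (np.float64(0.4581217552690809), np.float64(0.3255793572697111), 0.15, 101.285)
[[2.7,-0.2,0.3,0,0,0,1],[2.6,-0.2,0.4,0.1,0,0,1],[2.67,-0.14,0.35,0,0,0,1]]
```

Emit:
{"fn": "drive_tool", "kwargs": {"plan": [[2.7, -0.2, 0, 0, 0, 0, 1], [2.6, -0.2, 0, 0, 0, 0, 1], [2.7, -0.1, 0, 0, 0, 0, 1], [0, 0, 0, 0, 0, 0, 1], [0, 0, 1, 0, 0, 0, 1]]}}

```text
t: 50.75
tool_pos: [0.4583, 0.3263, 0.1496]
ee_rot: [[-0.198, 0.98, 0.002], [0.98, 0.198, -0.0], [-0.001, 0.002, -1.0]]
contact_force: [0.1, -0.8, -3.9]
grip_width: 0.0232
finger_force: 61.1
```

Emit:
{"fn": "drive_tool", "kwargs": {"plan": [[0, 0, 0, 0, 0, 0, 1], [0, 0, 0.2, 0, 0, 0, 1], [0, 0, 0.2, 0, 0, 0, 1], [0, 0, 0, 0, 0, 0, 1]]}}

```text
t: 51.15
tool_pos: [0.4589, 0.3253, 0.1465]
ee_rot: [[-0.195, 0.981, 0.003], [0.981, 0.195, -0.0], [-0.001, 0.002, -1.0]]
contact_force: [-0.1, -0.8, 2.3]
grip_width: 0.0229
finger_force: 61.7
```

Emit:
{"fn": "drive_tool", "kwargs": {"plan": [[0, 0, 0.2, 0, 0, 0, 1], [0, 0, 0.2, 0, 0, 0, 1], [0, 0, 0.1, 0, 0, 0, 1], [0, 0, 0, 0, 0, 0, 1]]}}

```text
t: 51.55
tool_pos: [0.4582, 0.3255, 0.1409]
ee_rot: [[-0.196, 0.981, 0.001], [0.981, 0.196, -0.001], [-0.001, 0.001, -1.0]]
contact_force: [0.1, -1.9, 4.8]
grip_width: 0.0229
finger_force: 62.1
```

```bash
python3 - <<'E'
from h import *
st(); print(loc(env.get_obs()['tool_pos']))
E
```

```text
t 51.55 p [0.4582 0.3255 0.1409] psi 101.3 F [ 0.1 -1.9  4.8] w 0.0229 62.1 j6 [-0. 69. 15.]
[-0.05492737  0.07841041]
```

Emit:
{"fn": "drive_tool", "kwargs": {"plan": [[0, 0.2, 0.1, 0, 0, 0, 1], [0, 0.2, 0.1, 0, 0, 0, 1], [0, 0, 0, 0, 0, 0, 1]]}}

```text
t: 51.85
tool_pos: [0.4628, 0.3265, 0.1396]
ee_rot: [[-0.196, 0.981, 0.003], [0.981, 0.196, -0.0], [-0.001, 0.003, -1.0]]
contact_force: [0.5, -1.9, 8.0]
grip_width: 0.023
finger_force: 62.5
```

Emit:
{"fn": "drive_tool", "kwargs": {"plan": [[0, 0.4, 0, 0, 0, 0, 1], [0, 0.4, 0, 0, 0, 0, 1], [0, 0.4, 0, 0, 0, 0, 1], [0, 0.4, 0, 0, 0, 0, 1], [0, 0.4, 0, 0, 0, 0, 1]]}}

```text
t: 52.35
tool_pos: [0.4804, 0.3301, 0.139]
ee_rot: [[-0.196, 0.981, -0.002], [0.981, 0.196, -0.001], [-0.001, -0.002, -1.0]]
contact_force: [-3.4, -2.0, 7.5]
grip_width: 0.0229
finger_force: 62.5
```

Emit:
{"fn": "drive_tool", "kwargs": {"plan": [[0, 0.4, 0, 0, 0, 0, 1], [0, 0.4, 0, 0, 0, 0, 1], [0, 0.4, 0, 0, 0, 0, 1], [0, 0.4, 0, 0, 0, 0, 1], [0, 0.4, 0, 0, 0, 0, 1]]}}

```text
t: 52.85
tool_pos: [0.502, 0.3345, 0.1399]
ee_rot: [[-0.196, 0.981, 0.003], [0.981, 0.196, -0.0], [-0.001, 0.003, -1.0]]
contact_force: [0.1, -2.5, 7.9]
grip_width: 0.0227
finger_force: 62.5
```

Emit:
{"fn": "drive_tool", "kwargs": {"plan": [[0, 0.4, 0, 0, 0, 0, 1], [0, 0.4, 0, 0, 0, 0, 1], [0, 0.4, 0, 0, 0, 0, 1], [0, 0.4, 0, 0, 0, 0, 1], [0, 0.4, 0, 0, 0, 0, 1]]}}

```text
t: 53.35
tool_pos: [0.5209, 0.3384, 0.1397]
ee_rot: [[-0.196, 0.981, 0.001], [0.981, 0.196, -0.0], [-0.0, 0.001, -1.0]]
contact_force: [1.2, -0.9, 7.4]
grip_width: 0.023
finger_force: 62.6
```

Emit:
{"fn": "drive_tool", "kwargs": {"plan": [[0, 0.4, 0, 0, 0, 0, 1], [0, 0.4, 0, 0, 0, 0, 1], [0, 0.4, 0, 0, 0, 0, 1], [0, 0.4, 0, 0, 0, 0, 1], [0, 0.4, 0, 0, 0, 0, 1]]}}

```text
t: 53.85
tool_pos: [0.5411, 0.3424, 0.14]
ee_rot: [[-0.196, 0.981, 0.002], [0.981, 0.196, 0.0], [-0.0, 0.002, -1.0]]
contact_force: [-1.0, -1.2, 8.2]
grip_width: 0.023
finger_force: 62.3
```

Emit:
{"fn": "drive_tool", "kwargs": {"plan": [[0, 0.4, 0, 0, 0, 0, 1], [0, 0.4, 0, 0, 0, 0, 1], [0, 0.4, 0, 0, 0, 0, 1], [0, 0.4, 0, 0, 0, 0, 1], [0, 0.4, 0, 0, 0, 0, 1]]}}

```text
t: 54.35
tool_pos: [0.5607, 0.3464, 0.14]
ee_rot: [[-0.196, 0.981, 0.003], [0.981, 0.196, 0.0], [-0.0, 0.003, -1.0]]
contact_force: [0.2, -0.8, 6.7]
grip_width: 0.023
finger_force: 62.4
```

Emit:
{"fn": "drive_tool", "kwargs": {"plan": [[0, 0.3, 0, 0, 0, 0, 1], [0, 0.3, 0.2, 0, 0, 0, 1], [0, -0.7, 0, 0, 0, 0, 1], [0, -0.7, 0, 0, 0, 0, 1], [0, -0.7, 0, 0, 0, 0, 1]]}}

```text
t: 54.85
tool_pos: [0.5464, 0.3436, 0.1388]
ee_rot: [[-0.196, 0.981, 0.004], [0.981, 0.196, 0.001], [0.0, 0.004, -1.0]]
contact_force: [-0.1, -1.5, 9.0]
grip_width: 0.0227
finger_force: 62.7
```

Emit:
{"fn": "drive_tool", "kwargs": {"plan": [[0, -0.7, 0, 0, 0, 0, 1], [0, -0.7, 0, 0, 0, 0, 1], [0, -0.7, 0, 0, 0, 0, 1], [0, -0.7, 0, 0, 0, 0, 1], [0, -0.7, 0, 0, 0, 0, 1]]}}

```text
t: 55.35
tool_pos: [0.512, 0.3368, 0.1388]
ee_rot: [[-0.196, 0.981, 0.004], [0.981, 0.196, 0.001], [0.0, 0.005, -1.0]]
contact_force: [2.4, 0.1, 7.4]
grip_width: 0.0231
finger_force: 62.5
```

Emit:
{"fn": "drive_tool", "kwargs": {"plan": [[0, -0.7, 0, 0, 0, 0, 1], [0, -0.7, 0, 0, 0, 0, 1], [0, -0.7, 0, 0, 0, 0, 1], [0, -0.7, 0, 0, 0, 0, 1], [0, -0.7, 0, 0, 0, 0, 1]]}}

```text
t: 55.85
tool_pos: [0.4778, 0.33, 0.1386]
ee_rot: [[-0.196, 0.981, 0.005], [0.981, 0.196, 0.001], [0.0, 0.005, -1.0]]
contact_force: [3.9, -0.5, 8.4]
grip_width: 0.0233
finger_force: 62.5
```

Emit:
{"fn": "drive_tool", "kwargs": {"plan": [[0, -0.7, 0, 0, 0, 0, 1], [0, -0.7, 0, 0, 0, 0, 1], [0, 0, -2, 0, 0, 0, 1], [0, 0, -4, 0, 0, 0, 1], [0, 0, -4, 0, 0, 0, 1]]}}

```text
t: 56.35
tool_pos: [0.4602, 0.3259, 0.2341]
ee_rot: [[-0.196, 0.981, -0.007], [0.981, 0.196, -0.003], [-0.002, -0.007, -1.0]]
contact_force: [1.0, 0.1, -2.6]
grip_width: 0.0231
finger_force: 62.1
```

```bash
python3 - <<'E'
from h import *
st()
for n in("top","wrist"):
  p,d,W=cloud(n); H=W[...,2]; L=(W[...,:2]-TC)@TR
  for y in(-.08,0,.08):
    r=[]
    for x in(-.051,-.017,.017,.051):
      m=(np.hypot(L[...,0]-x,L[...,1]-y)<.011)&(H>.06)&(H<.1); r.append((int(m.sum()),round(float(np.median(H[m])),4) if m.sum()>3 else None))
    print(n,y,r)
plan((.666,-.0602,.24,79.9),(.666,-.0602,.10,79.9),hand=1)
E
```

```text
t 56.35 p [0.4602 0.3259 0.2341] psi 101.32 F [ 1.   0.1 -2.6] w 0.0231 62.1 j6 [ 0. 80. 15.]
top -0.08 [(32, 0.0766), (30, 0.0763), (30, 0.0756), (31, 0.0751)]
top 0 [(34, 0.076), (31, 0.0765), (32, 0.0756), (32, 0.0759)]
top 0.08 [(8, 0.0764), (0, None), (33, 0.0755), (31, 0.0762)]
wrist -0.08 [(0, None), (2, None), (0, None), (0, None)]
wrist 0 [(0, None), (0, None), (256, 0.0754), (292, 0.0754)]
wrist 0.08 [(4, 0.0751), (137, 0.0756), (329, 0.0755), (324, 0.0755)]
wp (0.666, -0.0602, 0.24, 79.9)
[[-3.8,1.1,0,0.1,0,1.9,1],[-3.8,1.2,0,0,0,2,1],[-3.7,1.4,0,0.1,0,1.9,1],[-3.7,1.5,0,0,0,2,1],[-3.6,1.6,0,0,0,1.9,1]]
[[-3.6,1.7,0,0.1,0,2,1],[-3.5,1.8,0,0,-0.1,1.9,1],[-3.5,2,0,0.1,0,2,1],[-3.4,2.1,0,0,-0.1,1.9,1],[-3.3,2.2,0.1,0.1,0,2,1]]
[[-3.3,2.28,0.05,0,-0.1,1.9,1]]
wp (0.666, -0.0602, 0.1, 79.9)
[[0,0,3.5,0,0,0,1],[0,0,3.5,0,0,0,1],[0,0,3.5,0,0,0,1],[0,-0.01,3.5,0,0,0,1]]
```

All stoppers read 76 mm = home. Returning the roller.

Emit:
{"fn": "drive_tool", "kwargs": {"plan": [[-3.8, 1.1, 0, 0, 0, 1.9, 1], [-3.8, 1.2, 0, 0, 0, 2, 1], [-3.7, 1.4, 0, 0, 0, 1.9, 1], [-3.7, 1.5, 0, 0, 0, 2, 1], [-3.6, 1.6, 0, 0, 0, 1.9, 1]]}}

```text
t: 56.95
tool_pos: [0.5529, 0.1495, 0.2332]
ee_rot: [[-0.027, 1.0, -0.005], [1.0, 0.027, -0.0], [-0.0, -0.005, -1.0]]
contact_force: [0.7, -0.1, -3.2]
grip_width: 0.0231
finger_force: 61.9
```

Emit:
{"fn": "drive_tool", "kwargs": {"plan": [[-3.6, 1.7, 0, 0, 0, 2, 1], [-3.5, 1.8, 0, 0, 0, 1.9, 1], [-3.5, 2, 0, 0, 0, 2, 1], [-3.4, 2.1, 0, 0, 0, 1.9, 1], [-3.3, 2.2, 0, 0, 0, 2, 1]]}}

```text
t: 57.45
tool_pos: [0.6441, -0.0271, 0.2328]
ee_rot: [[0.144, 0.99, -0.005], [0.99, -0.144, 0.001], [0.001, -0.005, -1.0]]
contact_force: [1.9, 0.8, -3.5]
grip_width: 0.0231
finger_force: 61.9
```

Emit:
{"fn": "drive_tool", "kwargs": {"plan": [[-3.3, 2.3, 0, 0, 0, 1.9, 1], [0, 0, 3.5, 0, 0, 0, 1], [0, 0, 3.5, 0, 0, 0, 1], [0, 0, 3.5, 0, 0, 0, 1], [0, 0, 1.5, 0, 0, 0, 1]]}}

```text
t: 57.95
tool_pos: [0.6579, -0.061, 0.1083]
ee_rot: [[0.176, 0.984, -0.013], [0.984, -0.176, 0.003], [0.001, -0.014, -1.0]]
contact_force: [-1.4, 0.6, -4.6]
grip_width: 0.0233
finger_force: 61.5
```

Emit:
{"fn": "drive_tool", "kwargs": {"plan": [[0, 0, 0, 0, 0, 0, 1], [0, 0, 0, 0, 0, 0, 1], [0, 0, 0, 0, 0, 0, 1]]}}

```text
t: 58.25
tool_pos: [0.6653, -0.0625, 0.1194]
ee_rot: [[0.175, 0.985, 0.005], [0.985, -0.175, -0.001], [-0.0, 0.005, -1.0]]
contact_force: [0.6, -0.7, -1.8]
grip_width: 0.0231
finger_force: 61.5
```

```bash
python3 - <<'E'
from h import *
st(); p,d,W=cloud("wrist"); save("w10",p); H=W[...,2]
m=(abs(W[...,0]-.66)<.06)&(abs(W[...,1]+.06)<.07)&(H>.126)&(H<.16); 
if m.sum()>50: r=cv2.minAreaRect(W[m][:,:2].astype(np.float32)*1000);print('handle',m.sum(),r,np.percentile(H[m],[5,50,95]))
m=(abs(W[...,0]-.665)<.06)&(abs(W[...,1]+.06)<.075)&(H>.012)&(H<.031); r=cv2.minAreaRect(W[m][:,:2].astype(np.float32)*1000);print('cradle',m.sum(),r)
plan((.667,-.0604,.0785,79.9),hand=1)
E
```

```text
t 58.25 p [ 0.6653 -0.0625  0.1194] psi 79.91 F [ 0.6 -0.7 -1.8] w 0.0231 61.5 j6 [-0. 71. -3.]
handle 11218 ((666.7738037109375, -58.333038330078125), (53.00043487548828, 79.85704803466797), 12.239771842956543) [0.13470533 0.14723326 0.15607   ]
cradle 2214 ((665.2417602539062, -57.07026290893555), (87.42826843261719, 60.19881057739258), 80.25476837158203)
wp (0.667, -0.0604, 0.0785, 79.9)
[[0.1,0,2.1,0.2,0,0,1],[0.14,0.11,2.02,0.1,0,0,1]]
```

View pics/w10.png

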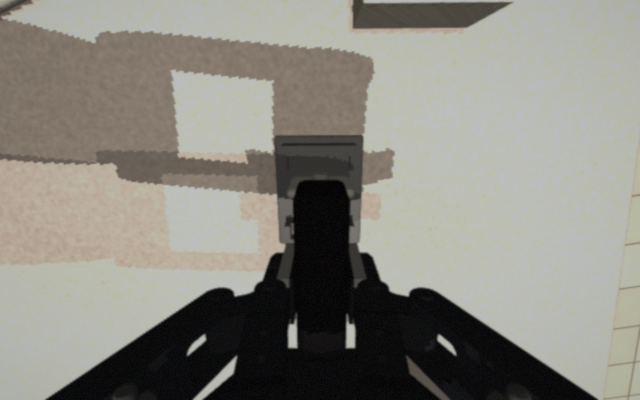

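Roller is over the cradle, aligned (handle centre u≈322, cradle centre u≈319). Lowering.

Emit:
{"fn": "drive_tool", "kwargs": {"plan": [[0.2, 0.05, 1, 0, 0, 0, 1], [0, 0, 1, 0, 0, 0, 1], [0, 0, 0.8, 0, 0, 0, 1], [0, 0, 0, 0, 0, 0, 1], [0, 0, 0, 0, 0, 0, 1]]}}

```text
t: 58.8
tool_pos: [0.6637, -0.0603, 0.0878]
ee_rot: [[0.175, 0.985, -0.001], [0.985, -0.175, -0.0], [-0.0, -0.001, -1.0]]
contact_force: [-0.3, -0.7, -3.6]
grip_width: 0.0232
finger_force: 61.7
```

```bash
python3 - <<'E'
from h import *
st(); plan((.667,-.0604,.0785,79.9),hand=1,step=.5)
E
```

```text
t 58.8 p [ 0.6637 -0.0603  0.0878] psi 79.9 F [-0.3 -0.7 -3.6] w 0.0232 61.7 j6 [-0. 69. -3.]
wp (0.667, -0.0604, 0.0785, 79.9)
[[0,0.2,0.5,0,0,0,1],[0.05,0.13,0.43,-0.1,0,0,1]]
```

Emit:
{"fn": "drive_tool", "kwargs": {"plan": [[0, 0.15, 0.4, 0, 0, 0, 1], [0, 0.1, 0.3, 0, 0, 0, 1], [0, 0, 0.2, 0, 0, 0, 1], [0, 0, 0, 0, 0, 0, 1], [0, 0, 0, 0, 0, 0, 1]]}}

```text
t: 59.3
tool_pos: [0.6668, -0.0608, 0.0798]
ee_rot: [[0.175, 0.985, 0.001], [0.985, -0.175, -0.0], [-0.0, 0.001, -1.0]]
contact_force: [-0.2, -0.2, -3.6]
grip_width: 0.0231
finger_force: 61.7
```

```bash
python3 - <<'E'
from h import *
st()
E
```

```text
t 59.3 p [ 0.6668 -0.0608  0.0798] psi 79.9 F [-0.2 -0.2 -3.6] w 0.0231 61.7 j6 [-0. 68. -2.]
```

Emit:
{"fn": "drive_tool", "kwargs": {"plan": [[0, 0, 0.15, 0, 0, 0, 1], [0, 0, 0.1, 0, 0, 0, 1], [0, 0, 0, 0, 0, 0, 1], [0, 0, 0, 0, 0, 0, 1]]}}

```text
t: 59.7
tool_pos: [0.6669, -0.0608, 0.0782]
ee_rot: [[0.175, 0.985, 0.001], [0.985, -0.175, -0.0], [-0.0, 0.001, -1.0]]
contact_force: [-3.4, 0.7, 5.0]
grip_width: 0.0228
finger_force: 62.7
```

Emit:
{"fn": "drive_tool", "kwargs": {"plan": [[0, 0, 0, 0, 0, 0, 0.3], [0, 0, 0, 0, 0, 0, -0.3], [0, 0, 0, 0, 0, 0, -0.4], [0, 0, 0, 0, 0, 0, -0.4], [0, 0, 0, 0, 0, 0, -0.4]]}}

```text
t: 60.2
tool_pos: [0.6668, -0.0608, 0.0771]
ee_rot: [[0.175, 0.985, 0.001], [0.985, -0.175, -0.0], [-0.0, 0.001, -1.0]]
contact_force: [0.1, -0.2, -0.1]
grip_width: 0.0597
finger_force: 0.0
```

Emit:
{"fn": "drive_tool", "kwargs": {"plan": [[0, 0, -1.5, 0, 0, 0, -0.4], [0, 0, -3, 0, 0, 0, -0.4], [0, 0, -4, 0, 0, 0, -0.4], [0, 0, -4, 0, 0, 0, -0.4], [0, 0, -2, 0, 0, 0, -0.4]]}}

```text
t: 60.7
tool_pos: [0.669, -0.0612, 0.2289]
ee_rot: [[0.175, 0.984, 0.009], [0.985, -0.175, -0.002], [-0.001, 0.01, -1.0]]
contact_force: [0.6, 0.1, 0.3]
grip_width: 0.0599
finger_force: 0.0
```

Emit:
{"fn": "drive_tool", "kwargs": {"plan": [[0, 0, 0, 0, 0, 0, -0.4], [0, 0, 0, 0, 0, 0, -0.4], [0, 0, 0, 0, 0, 0, -0.4]]}}

```text
t: 61.0
tool_pos: [0.6655, -0.0605, 0.2204]
ee_rot: [[0.175, 0.985, -0.003], [0.985, -0.175, 0.0], [-0.0, -0.003, -1.0]]
contact_force: [-0.1, 0.2, -0.7]
grip_width: 0.06
finger_force: 0.0
```

```bash
python3 - <<'E'
from h import *
st(); p,d,W=cloud("wrist"); H=W[...,2]
m=(abs(W[...,0]-.66)<.07)&(abs(W[...,1]+.06)<.075)&(H>.1)&(H<.118); print('handle',m.sum(),cv2.minAreaRect(W[m][:,:2].astype(np.float32)*1000),np.percentile(H[m],[5,50,95]))
p,d,W=cloud("top"); H=W[...,2]; save("end",p); L=(W[...,:2]-TC)@TR
m=(abs(L[...,0]-.11)<.015)&(abs(L[...,1])<.04)&(H>.045)&(H<.066); print('tab',L[m].mean(0),m.sum())
for y in(-.08,0,.08):
  r=[]
  for x in(-.051,-.017,.017,.051):
    m=(np.hypot(L[...,0]-x,L[...,1]-y)<.011)&(H>.06)&(H<.1); r.append(round(float(np.median(H[m])),4) if m.sum()>3 else None)
  print(y,r)
E
```

```text
t 61.0 p [ 0.6655 -0.0605  0.2204] psi 79.9 F [-0.1  0.2 -0.7] w 0.06 0.0 j6 [-0. 82. -2.]
handle 2418 ((666.9210815429688, -59.38434600830078), (85.20440673828125, 24.01361083984375), 80.077392578125) [0.10478727 0.1073563  0.10855508]
tab [ 0.1089464 -0.0164355] 23
-0.08 [0.0759, 0.0749, 0.075, 0.0753]
0 [0.0769, 0.0769, 0.0761, 0.0757]
0.08 [0.0754, 0.0768, 0.0759, 0.0759]
```

```bash
python3 -c "
import cv2;a=cv2.imread('pics/end.png')[100:290,170:430];cv2.imwrite('pics/endc.png',cv2.resize(a,None,fx=3,fy=3,interpolation=cv2.INTER_CUBIC))"
```

```text
(no output)
```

View pics/endc.png

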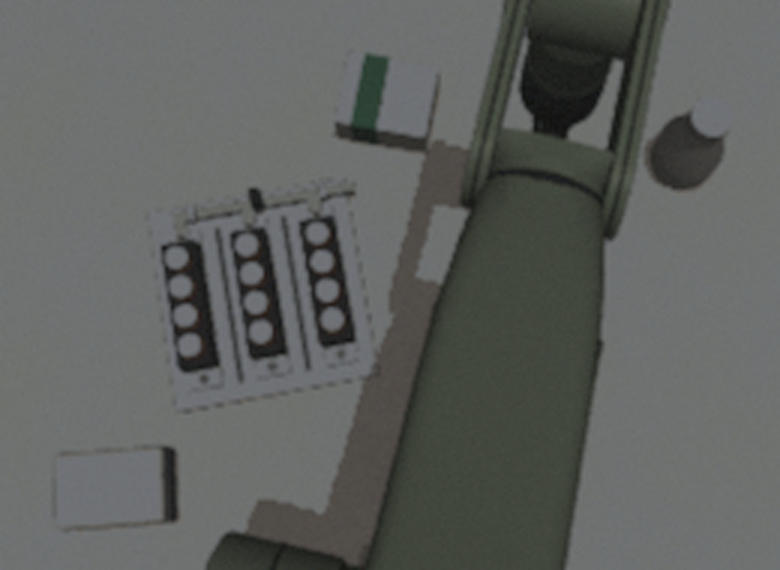

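The final view shows three racks seated, the bar shut with its tab at about (256,200), and the boxes and bottle in place. The roller stands upright with its handle at 108 mm. Handing in.

```bash
python3 -c "
from cell import env
print(env.close_job())"
```

```text
the job is handed in; nothing more can be done
None
```

The job is handed in at about 61 s of the 210 s: by my last camera and force readings all three racks lie flat and locked, all twelve stoppers are home, the roller is back upright in its cradle, and the bottle and boxes are untouched; no verdict came back.

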